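# Unload an inclined press die and load the next blank

## Robot

A 6-joint arm with a two-finger parallel gripper is mounted at the origin on a cart in front of the work surface, level with it; the furniture and walls round the work are solid. World frame = base frame: x ahead of the robot, y to its left, z up, the work surface at z = 0. Lengths are in m, angles in rad, forces in N, time in s.
With the tool pointing down it reaches from about 0.35 to 0.975 m from the base axis. Payload 4.9 kg.
Tool frame: the origin (TCP) lies at the very end of the fingers, on their centre line; the grasp point (between the pads) lies ctrl.hold_point_z behind it (ctrl.hold_point_z is the distance from the TCP to the grasp point, in m); z points along the fingers, y is the line along which they close (so a half turn about z gives the same grasp; the last joint's range is limited). The gripper opens to 85 mm and grips with 20 to 120 N. Pads are 22 mm wide; open, the fingers measure 114 mm over their backs; the gripper's body (76 mm by 85 mm) begins 54 mm behind the grasp point. The pads swing forward as they close: fully open they stand 13 mm farther back than shut.
Start: joints at [1.009, 0.053, 1.613, -0, 1.476, -0.119], TCP at [0.268, 0.565, 0.194] pointing down, gripper open.
Joint ranges: [-3.01, 3.01], [-1.01, 2.22], [0.06, 2.58], [-1.02, 4.17], [0.09, 2.62], [-3.14, 3.14]. Speed limits (rad/s): [2.57, 2.57, 3.14, 3.14, 3.14, 3.14].

## Interface

Orientations are given as a rotation vector (axis times angle).
In Python, from station import ctrl gives the robot as it stands. The module is installed in compiled form; this text tells all that it offers.
- The arm moves only by the tool jog_arm, never from a script. Its argument "deltas" is a list of rows, each a list of 3 entries, a list of its own where there are three numbers: the closure, from -1 (fully open) to 1 (shut), then the shift along the world's x, y, z scaled (see below), then the turn, a rotation vector about the world's x, y, z scaled (see below). A call has 1 to 12 rows; each row is the pose to reach, as a shift and turn from the pose commanded when the call began, turning the shorter way round; what a row does not reach only later rows make up. The controller multiplies each number of a shift by 0.4 m and each number of a turn by 180 degrees. A row lasts 1/12 s, in which the tool goes at most 41.7 mm and 7.16 degrees, less where a joint would pass 70% of its speed; a pose out of reach is approached as far as the arm can. A call with a number of a shift or a turn outside -1 to 1 is refused whole. A call with a gripper value outside its range is refused whole. The fingers move at their own pace and stop on an object; "squeeze" is the grip in N (left out, the last holds). Time passes only in rows, so rows that repeat a pose let the fingers close. It gives the time, the measured TCP pose, the force, the opening and the grip force at its end, in the units of the state.
- ctrl.get_obs(): the state, without advancing time (a new reading comes with each control period).
- ctrl.get_image(name): name is "scene" or "top" or "wrist"; returns the picture (420x560x3 uint8, red, green, blue); there is no depth.
- ctrl.get_calibration(name): a dict with "K" (3x3 intrinsics, pixels), "extrinsics" (4x4, takes a point from world to camera coordinates). Camera axes: x right, y down, z forward; pixel columns grow to the right and rows downward; lengths in m; the calibration is good to about 2 mm. A picture is of the moment at which its call begins: read the wrist's pose just before it. get_calibration takes no time and is no camera call; for the wrist camera it gives the pose at the moment of the call.
- ctrl.finish_job(): hands the job in; it is judged then, once.
The state is a dict: "t": time; "q": joint angles; "dq": joint speeds; "effort": joint torques, N m; "tool_pos": TCP position; "tool_rot": TCP orientation; "contact_force": force on the tool from outside, world axes, zero at the start; "wrist_torque": the same for the moment, N m; "opening": finger opening in m; "grip_force": force on a finger pad.
Only numpy, scipy, OpenCV 4.12 (cv2) and the standard library are available. Lean on these libraries where they do the work, as an engineer would, in place of code of your own. Each camera call takes 0.05 s, during which the arm holds its last target. There are 200 camera calls.

## Task

Take the finished pressing out of the inclined die and put it in the parts tray with the earlier one. Then set the blank with the cut-off corner into the die cavity the way its outline fits, and press it down past the sprung gauge until it lies flat and fully home on the cavity floor. Leave the plain rectangular blank and everything else where it is.

Things in the scene. Friction and masses are not known exactly. Their poses are not given: they have to be found in the camera images.
- die: steel die block on a grey tilting table, its face sloping down 30 deg to the left, towards the tray. Origin: middle of the cavity floor; z is normal to the face, out of the cavity; x points up the slope (to the robot's right); y is level, away from the robot. Face at z = 10 mm, x -80..100, y -58..58 mm. Screw heads 5 mm high at x = -71 and 40, y = +-48 mm
- cavity_mouth (a point): middle of the cavity's mouth, 10 mm above the die's origin along the die's z, axes as the die's. The cavity is 112 mm (x) by 64 mm (y), 10 mm deep, with a 2.5 mm 45-degree lead-in round its mouth; a 45-degree wall fills its corner at +x +y to match the blank's cut corner
- gauge_nose (a point): tip of the brass sprung gauge (22 mm wide), which stands 4 mm out of the middle of the cavity's +x wall and has a sloping top, level with the face at its back. Pressing the blank's +x end down over it (about 5 to 15 N there) drives it back; it then holds the blank against the -x wall. Axes as the die's
- pillar (a point): foot, on the die face, of one (+y) of two upright guide pillars at the die's top corners: 17 mm thick (collar 24 mm), 46 mm high, at x = 83, y = +-43 mm of the die. Between them lies a cover 5 mm high, x 62..96, y +-15 mm
- pressing: finished aluminium pressing, in the die cavity at the start with its axes like the die's: flange 110 x 62 x 12 mm (2 mm proud of the face), corner at +x +y cut off, with a raised pad 66 mm (x) by 40 mm (y) centred at x = -4 mm, top 27 mm above the origin. Origin: middle of the underside; z up through the pad. 0.22 kg
- earlier_pressing: an identical pressing already lying in the parts tray, near the end of the tray away from the robot. Origin and axes as for the pressing
- parts_tray: shallow open cream tray, 300 (x) x 200 (y) mm, walls 3 mm thick and 42 mm high, floor 3 mm, fixed to the bench left of the die. Origin in the middle of its underside, z up; the half at -x is empty
- blank: the blank to load: flat aluminium plate lying on the bench, 110 mm (x) x 62 mm (y) x 14 mm, with the corner at its +x +y cut off at 45 degrees (18 mm along each side). Origin in the middle of the underside, z up. Seated in the die, its axes are the die's and 4 mm stand above the die face. About 0.24 kg
- plain_blank: the wrong blank: the same plate with all four corners square, 110 x 62 x 14 mm, lying on the bench near the other (the two may be swapped). Origin in the middle of the underside; stays where it is
- tape_measure: bystander: tape measure, 84 x 36 x 60 mm; origin in the middle of its underside; stays where it is
- solvent_can: bystander: flat solvent can, 58 x 95 x 168 mm; origin in the middle of its underside; stays where it is
- box_staples: bystander: small card carton, 60 x 110 x 28 mm; origin in the middle of its underside; stays where it is
- wrench: bystander: open-ended wrench, 190 x 30 x 7 mm; origin in the middle of its underside; stays where it is

How it is judged:
By the outcome, as a careful person would: the job done as asked, in the order asked, and still so for the second after the job is handed in, with the robot touching nothing.
It also fails if it takes over 66 s, if anything falls off the work surface, if the arm or the gripper's body presses on something with over 40 N, if the wrist force passes 120 N, or if a joint passes its speed limit or range.

## Working session

There is one attempt and no reset: what is moved stays moved. The work goes in short steps, Python scripts to look and compute and a tool call to move; the robot and the scene stay as the last step left them, time stands still between calls to the robot, and variables do not carry over. Pictures are saved under pics/ and viewed, at most 10 in all, crops included, and the job is handed in when it is done.

Besides the shell and the picture viewer there is one more tool, called after "Emit:" as name([rows], argument=value, ...), one row to a line, values as JSON. jog_arm: Moves the arm, as the interface text tells. Its arguments: {"type":"object","properties":{"deltas":{"type":"array","items":{"type":"array"}},"squeeze":{"type":"number"}},"required":["deltas"]}

```bash
mkdir -p pics; python3 - <<'E'
from station import ctrl
import cv2,numpy as np
o=ctrl.get_obs();print({k:np.round(v,3).tolist() for k,v in o.items()},ctrl.hold_point_z)
for n in ["scene","top","wrist"]:
    c=ctrl.get_calibration(n);im=ctrl.get_image(n);cv2.imwrite(f"pics/{n}0.png",im[...,::-1])
    E=c["extrinsics"];print(n,c["K"].round(1).tolist(),(-E[:3,:3].T@E[:3,3]).round(3),E[:3,:3].round(3).tolist())
E
```

```text
{'t': 0.0, 'q': [1.009, 0.053, 1.614, 0.0, 1.476, -0.119], 'dq': [-0.001, 0.002, 0.002, -0.0, 0.0, -0.0], 'effort': [-0.0, -39.371, -37.016, -0.0, 0.008, 0.0], 'tool_pos': [0.267, 0.564, 0.192], 'tool_rot': [-0.69, -3.064, 0.003], 'contact_force': [-0.503, -0.106, -0.567], 'wrist_torque': [0.047, 0.068, 0.038], 'grip_force': 0.0, 'opening': 0.085} 0.0187
scene [[464.3, 0.0, 275.2], [0.0, 464.3, 207.2], [0.0, 0.0, 1.0]] [-0.271 -1.298  0.735] [[0.829, -0.559, -0.0], [-0.228, -0.339, -0.913], [0.51, 0.757, -0.409]]
top [[480.0, 0.0, 282.1], [0.0, 480.0, 207.4], [0.0, 0.0, 1.0]] [ 0.223 -0.111  1.389] [[0.036, -0.999, 0.006], [-0.977, -0.037, -0.212], [0.212, 0.002, -0.977]]
wrist [[312.8, 0.0, 281.9], [0.0, 312.8, 208.4], [0.0, 0.0, 1.0]] [0.196 0.599 0.372] [[0.429, 0.903, -0.002], [0.858, -0.407, 0.313], [0.281, -0.136, -0.95]]
```

View pics/scene0.png

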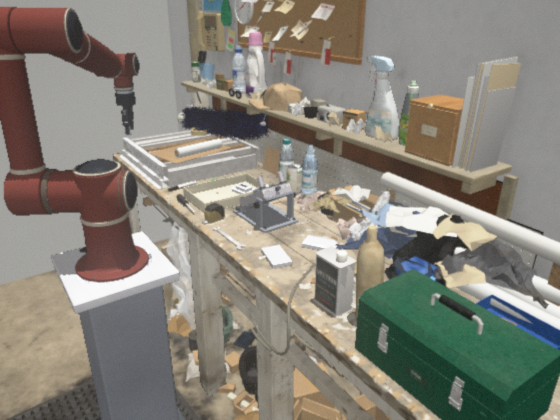

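View pics/top0.png

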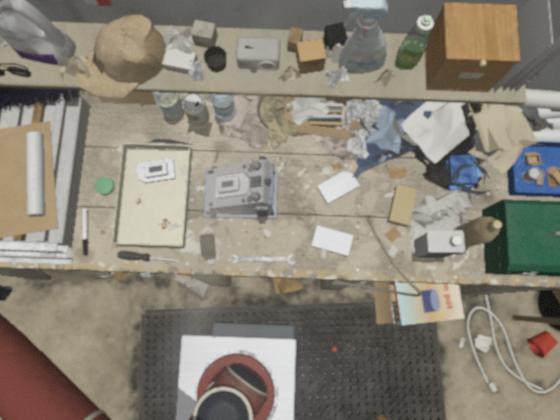

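The scene view shows the tray, the die, two blanks and the can. In the top view the tray is at about (153,196), the pressing in the die at (230,185), and the blanks at (338,187) and (332,240). I'll enlarge these regions and get rough positions.

```bash
cat > h.py <<'E'
import numpy as np,cv2
from scipy.spatial.transform import Rotation as R
def ray(c,uv):
    E=c["extrinsics"];d=np.linalg.inv(c["K"])@np.array([uv[0],uv[1],1.]);return -E[:3,:3].T@E[:3,3],E[:3,:3].T@d
def onplane(c,uv,z):
    o,d=ray(c,uv);return o+d*(z-o[2])/d[2]
def proj(c,P):
    E=c["extrinsics"];p=c["K"]@(E[:3,:3]@np.asarray(P)+E[:3,3]);return p[:2]/p[2]
def tri(obs):
    A=np.zeros((3,3));b=np.zeros(3)
    for c,uv in obs:
        o,d=ray(c,uv);d=d/np.linalg.norm(d);M=np.eye(3)-np.outer(d,d);A+=M;b+=M@o
    p=np.linalg.solve(A,b);return p,[np.linalg.norm(np.cross(p-ray(c,u)[0],ray(c,u)[1]/np.linalg.norm(ray(c,u)[1]))) for c,u in obs]
E
python3 - <<'E'
from h import *
from station import ctrl
im=cv2.imread("pics/top0.png");c=ctrl.get_calibration("top")
a=cv2.resize(im[140:270,195:375],None,fx=4.4,fy=4.4,interpolation=cv2.INTER_CUBIC);cv2.imwrite("pics/crop1.png",a)
for n,u,z in [("tray c",(153,196),.04),("earlier",(155,171),.03),("die press",(230,185),.1),("b1",(338,187),.014),("b2",(332,240),.014)]: print(n,onplane(c,u,z).round(3))
E
```

```text
tray c [0.535 0.265 0.04 ]
earlier [0.613 0.269 0.03 ]
die press [0.561 0.038 0.1  ]
b1 [ 0.589 -0.272  0.014]
b2 [ 0.43  -0.256  0.014]
```

View pics/crop1.png

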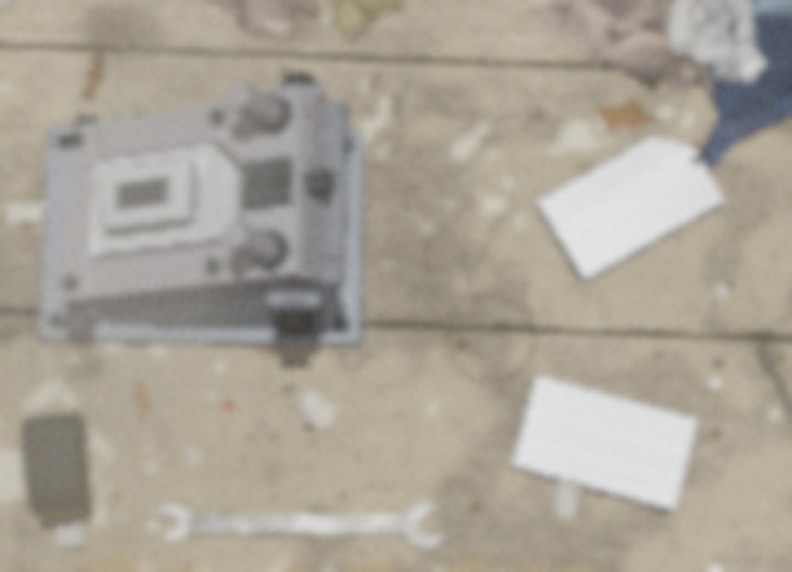

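View pics/wrist0.png

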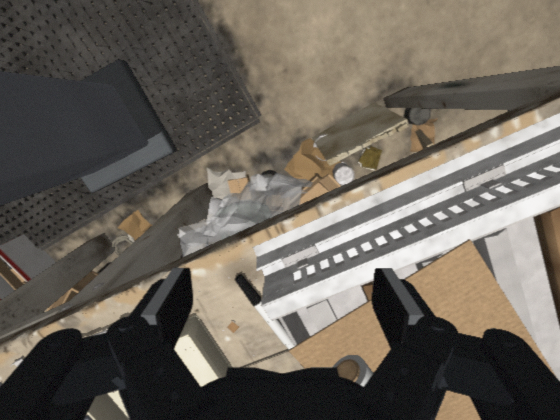

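The crop shows that the far blank, at about crop (632,205), has the cut corner at its upper right near (690,150). The near one, at (605,440), is the plain blank. The pressing is in the die with its cut corner at (235,160). The wrist view shows only the bench's left end and the tray's edge. Next I'll work out the first viewing move, tilted along the die normal.

```bash
cat >> h.py <<'E'
def goto(ctrl,pos,Rd,show=True):
    "numbers for a jog to pos, Rd from the measured pose"
    o=ctrl.get_obs();Rc=R.from_rotvec(o["tool_rot"]);rv=(R.from_matrix(Rd)*Rc.inv()).as_rotvec()
    print("shift",((np.array(pos)-o["tool_pos"])/.4).round(4),"turn",(rv/np.pi).round(4),"t",round(o["t"],2));
def toolR(x,z):
    x=np.array(x,float);z=np.array(z,float);z/=np.linalg.norm(z);x-=z*(x@z);x/=np.linalg.norm(x);return np.array([x,np.cross(z,x),z]).T
E
python3 - <<'E'
from h import *
from station import ctrl
goto(ctrl,(0.54,0.12,0.23),toolR((0,.866,-.5),(0,-.5,-.866)))
E
```

```text
shift [ 0.6812 -1.1106  0.0936] turn [-0.1482 -0.0944 -0.3503] t 0.15
```

Emit:
jog_arm([
  [-1,[0.4,-0.6,0.12],[-0.1,-0.06,-0.23]],
  [-1,[0.4,-0.6,0.12],[-0.1,-0.06,-0.23]],
  [-1,[0.4,-0.6,0.12],[-0.1,-0.06,-0.23]],
  [-1,[0.4,-0.6,0.12],[-0.1,-0.06,-0.23]],
  [-1,[0.4,-0.6,0.12],[-0.1,-0.06,-0.23]],
  [-1,[0.4,-0.6,0.12],[-0.1,-0.06,-0.23]],
  [-1,[0.68,-1,0.1],[-0.148,-0.094,-0.35]],
  [-1,[0.68,-1,0.1],[-0.148,-0.094,-0.35]],
  [-1,[0.68,-1,0.1],[-0.148,-0.094,-0.35]],
  [-1,[0.68,-1,0.1],[-0.148,-0.094,-0.35]],
  [-1,[0.68,-1,0.1],[-0.148,-0.094,-0.35]],
  [-1,[0.68,-1,0.1],[-0.148,-0.094,-0.35]],
])

```text
t: 1.15
tool_pos: [0.541, 0.162, 0.2324]
tool_rot: [1.926, 1.927, -0.518]
contact_force: [-0.6, -0.1, 0.9]
opening: 0.0857
grip_force: 0.0
```

Emit:
jog_arm([
  [-1,[0,-0.1,0],[0,0,0]],
  [-1,[0,-0.1,0],[0,0,0]],
  [-1,[0,-0.1,0],[0,0,0]],
  [-1,[0,-0.1,0],[0,0,0]],
])

```text
t: 1.48
tool_pos: [0.5396, 0.1247, 0.2332]
tool_rot: [1.926, 1.929, -0.515]
contact_force: [1.0, 0.2, 0.4]
opening: 0.0853
grip_force: 0.0
```

```bash
cat >> h.py <<'E'
import pickle
def snap(ctrl,name,cam="wrist"):
    c=ctrl.get_calibration(cam);im=ctrl.get_image(cam)[...,::-1].copy();cv2.imwrite(f"pics/{name}.png",im);pickle.dump(c,open(f"pics/{name}.pkl","wb"));return c,im
def load(name): return pickle.load(open(f"pics/{name}.pkl","rb")),cv2.imread(f"pics/{name}.png")
E
python3 - <<'E'
from h import *
from station import ctrl
snap(ctrl,"w1");o=ctrl.get_obs();print(o["tool_pos"],R.from_rotvec(o["tool_rot"]).as_matrix().round(3).tolist(),o["q"].round(2),o["t"])
E
```

```text
[0.53961759 0.12532139 0.23332752] [[-0.002, 1.0, 0.001], [0.867, 0.002, -0.499], [-0.499, 0.0, -0.867]] [ 0.36  0.02  1.65 -0.49  1.66  0.36] 1.5333
```

View pics/w1.png

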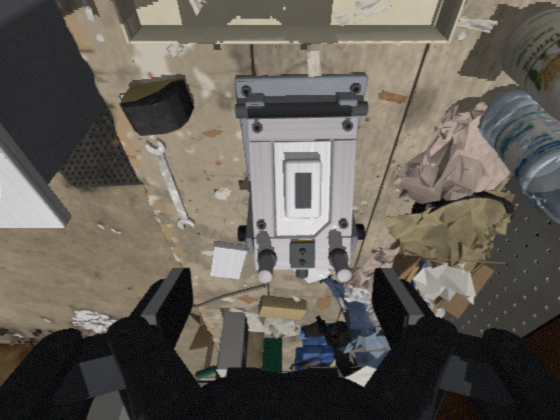

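The view is frontal on the die. The pressing's flange spans (273,142) to (331,236), with its cut corner at lower right. The screws are at (256,126), (348,126), (262,225) and (343,224), and the pillars at (265,270) and (338,270). I'll take a second view for stereo.

Emit:
jog_arm([
  [-1,[-0.2,-0.05,-0.0866],[0,0,0]],
  [-1,[-0.2,-0.05,-0.0866],[0,0,0]],
  [-1,[-0.2,-0.05,-0.0866],[0,0,0]],
  [-1,[-0.2,-0.05,-0.0866],[0,0,0]],
  [-1,[-0.2,-0.05,-0.0866],[0,0,0]],
])

```text
t: 1.95
tool_pos: [0.4603, 0.1057, 0.1996]
tool_rot: [1.923, 1.93, -0.512]
contact_force: [0.5, 0.1, 0.7]
opening: 0.0854
grip_force: 0.0
```

```bash
python3 - <<'E'
from h import *
from station import ctrl
snap(ctrl,"w2")
for n,(x0,y0,x1,y1) in [("w1",(225,100,385,290)),("w2",(260,90,480,330))]:
    c,im=load(n);g=im.min(axis=2)
    m=(g>190).astype(np.uint8);m[:, :x0]=0;m[:,x1:]=0;m[:y0]=0;m[y1:]=0
    m=cv2.morphologyEx(m,cv2.MORPH_OPEN,np.ones((3,3)))
    cs,_=cv2.findContours(m,0,2);k=max(cs,key=cv2.contourArea)
    print(n,cv2.contourArea(k),cv2.approxPolyDP(k,3,True)[:,0].tolist())
a=cv2.resize(load("w1")[1][105:285,225:385],None,fx=2.5,fy=3.3)
a=cv2.resize(load("w1")[1][100:300,230:370],(400,571),interpolation=cv2.INTER_CUBIC);b=cv2.resize(load("w2")[1][70:320,290:490],(400,500),interpolation=cv2.INTER_CUBIC)
o=np.zeros((571,800,3),np.uint8);o[:,:400]=a;o[:500,400:]=b;cv2.imwrite("pics/c2.png",o)
E
```

```text
w1 4666.5 [[329, 142], [275, 143], [277, 234], [314, 233], [327, 221]]
w2 5884.5 [[417, 147], [355, 148], [350, 249], [386, 249], [408, 233]]
```

View pics/c2.png

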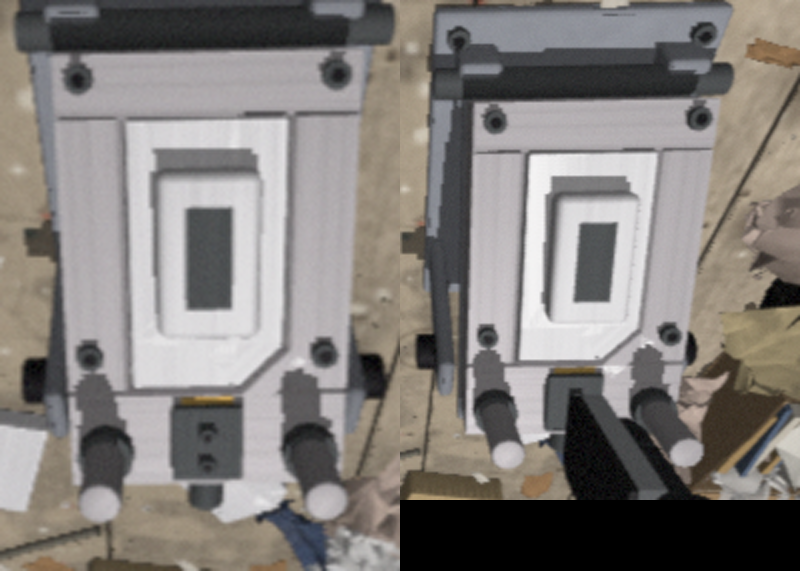

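The crop shows all four screw heads (left panel: (78,76), (338,74), (90,355), (324,351)). It also shows the flange corners, the pad and the brass gauge at (208,400). I'll triangulate these from the two views and fit the die frame by Kabsch.

```bash
cat > die.py <<'E'
from h import *
c1=load("w1")[0];c2=load("w2")[0]
A=lambda p:(230+p[0]*.35-.3,100+p[1]*.35-.3); B=lambda p:(290+(p[0]-400)/2-.25,70+p[1]/2-.25)
pts=[((78,76),(495,120),(-71,-48,15)),((338,74),(700,117),(-71,48,15)),((90,355),(487,335),(40,-48,15)),((324,351),(671,333),(40,48,15)),
 ((126,119),(528,153),(-55,-31,12)),((289,119),(658,151),(-55,31,12)),((132,387),(519,360),(55,-31,12)),
 ((98,500),(508,455),(83,-43,56)),((326,500),(685,453),(83,43,56))]
W=[];M=[]
for a,b,m in pts:
    p,e=tri([(c1,A(a)),(c2,B(b))]);W.append(p);M.append(np.array(m)/1000);print(m,p.round(4),(e[0]*1e3).round(1))
W=np.array(W);M=np.array(M)
def fit(W,M):
    Rd,_=R.align_vectors(W-W.mean(0),M-M.mean(0));D=W.mean(0)-Rd.apply(M.mean(0));return Rd.as_matrix(),D
s=slice(0,7);Rd,D=fit(W[s],M[s])
if __name__=="__main__":
    print("resid mm\n",((W-M@Rd.T-D)*1e3).round(1));print("D",D.round(4),"\n",Rd.round(3))
    ps=np.linalg.norm(W[5]-W[4]),np.linalg.norm(W[6]-W[4]),np.linalg.norm(W[1]-W[0]);print("sizes",np.round(ps,4))
E
python3 die.py
```

```text
(-71, -48, 15) [0.5137 0.0948 0.0621] 0.2
(-71, 48, 15) [0.6103 0.0964 0.0626] 0.2
(40, -48, 15) [ 0.5158 -0.0019  0.1171] 0.0
(40, 48, 15) [0.6112 0.0032 0.1194] 0.2
(-55, -31, 12) [0.5313 0.079  0.0669] 0.1
(-55, 31, 12) [0.5931 0.0818 0.0697] 0.4
(55, -31, 12) [ 0.5331 -0.0118  0.1262] 0.0
(83, -43, 56) [ 0.5207 -0.014   0.1785] 0.8
(83, 43, 56) [ 0.6073 -0.0169  0.1765] 0.4
resid mm
 [[-0.2  0.2  0.8]
 [ 0.4 -0.9 -0.3]
 [ 0.1 -1.7 -1.9]
 [-0.4  0.7 -1.1]
 [ 0.1 -0.8 -0.5]
 [-0.1  0.2  1.4]
 [ 0.1  2.4  1.7]
 [ 0.5  1.6  2. ]
 [ 1.2 -3.8 -1.3]]
D [0.5634 0.0275 0.0862] 
 [[ 0.016  0.999 -0.028]
 [-0.854  0.028  0.519]
 [ 0.519  0.016  0.854]]
sizes [0.0619 0.1085 0.0966]
```

The die frame comes out clean: origin about (0.563, 0.0275, 0.086), and the sizes match. I'll fix the slope at 30°, level y and 1° of yaw, then work out the approach for the pressing.

```bash
cat > frame.py <<'E'
from h import *
p=np.radians(1.0);s,c=.5,.866
RD=np.array([[np.sin(p)*c,-np.cos(p)*c,s],[np.cos(p),np.sin(p),0],[0,0,0]]);RD[2]=np.cross(RD[0],RD[1]);RD=RD.T
D=np.array([0.5633,0.0277,0.0863])
def die(x,y,z): return D+RD@(np.array([x,y,z])/1000)
RT=toolR(-RD[:,0],-RD[:,2])
E
python3 - <<'E'
import contextlib,io
with contextlib.redirect_stdout(io.StringIO()): from die import W,M
from frame import *
from station import ctrl
s=slice(0,7);print("D fixed R",(W[s]-M[s]@RD.T).mean(0).round(4),((W-M@RD.T-(W[s]-M[s]@RD.T).mean(0))*1e3@RD).round(1).tolist())
goto(ctrl,die(-4,0,60),RT); print("z unit/10mm",(-RD[:,2]*.01/.4).round(4))
E
```

```text
D fixed R [0.5631 0.0275 0.0856] [[0.3, -0.3, -1.3], [0.5, 0.3, -0.9], [0.5, 0.2, -2.1], [-1.3, -0.4, 1.6], [0.6, 0.1, -2.2], [0.5, -0.1, 1.1], [-1.1, 0.3, 3.8], [-1.2, -0.2, 4.0], [1.6, 0.4, 0.1]]
shift [ 0.2535 -0.1117 -0.1607] turn [-0.0006  0.0012  0.0045] t 2.0
z unit/10mm [ 0.0002 -0.0125 -0.0216]
```

Emit:
jog_arm([
  [-1,[0.2535,-0.11,-0.16],[0,0,0.0045]],
  [-1,[0.2535,-0.11,-0.16],[0,0,0.0045]],
  [-1,[0.2535,-0.11,-0.16],[0,0,0.0045]],
  [-1,[0.2535,-0.11,-0.16],[0,0,0.0045]],
  [-1,[0.254,-0.135,-0.203],[0,0,0.0045]],
  [-1,[0.254,-0.16,-0.2465],[0,0,0.0045]],
  [-1,[0.254,-0.17,-0.2635],[0,0,0.0045]],
  [-1,[0.254,-0.17,-0.2635],[0,0,0.0045]],
])

```text
t: 2.67
tool_pos: [0.5615, 0.0363, 0.0925]
tool_rot: [1.912, 1.941, -0.513]
contact_force: [0.5, -0.4, 0.0]
opening: 0.085
grip_force: 0.0
```

```bash
python3 - <<'E'
from frame import *
from station import ctrl
snap(ctrl,"w3");o=ctrl.get_obs();print("tcp in die mm",((o["tool_pos"]-D)@RD*1e3).round(1),o["contact_force"].round(1))
E
```

```text
tcp in die mm [-4.2 -1.1 11.1] [0.4 0.  0.6]
```

View pics/w3.png

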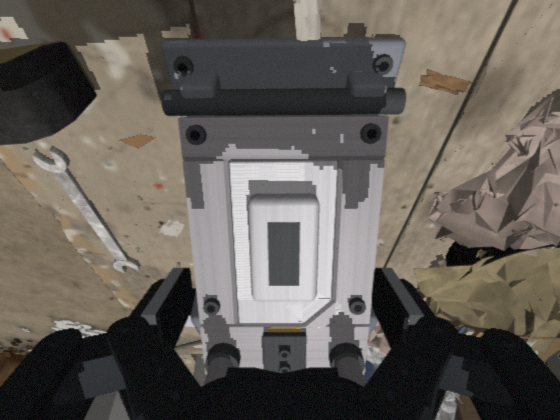

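The die and pressing sit centrally between the open fingers. The pad centre is at (283,253) and the fingertips are at (178,270) and (388,270). I'll close gently and check the opening.

Emit:
jog_arm([
  [1,[0.0025,0,0],[0,0,0]],
  [1,[0.0025,0,0],[0,0,0]],
  [1,[0.0025,0,0],[0,0,0]],
  [1,[0.0025,0,0],[0,0,0]],
  [1,[0.0025,0,0],[0,0,0]],
  [1,[0.0025,0,0],[0,0,0]],
  [1,[0.0025,0,0],[0,0,0]],
  [1,[0.0025,0,0],[0,0,0]],
  [1,[0.0025,0,0],[0,0,0]],
  [1,[0.0025,0,0],[0,0,0]],
], squeeze=30)

```text
t: 3.55
tool_pos: [0.5623, 0.0367, 0.0934]
tool_rot: [1.911, 1.941, -0.511]
contact_force: [0.3, 0.8, -0.2]
opening: -0.0001
grip_force: 0.0
```

```bash
python3 - <<'E'
from frame import *
from station import ctrl
o=ctrl.get_obs();print("tcp in die mm",((o["tool_pos"]-D)@RD*1e3).round(1),o["opening"],o["grip_force"],(o["contact_force"]@RD).round(1))
snap(ctrl,"w4");snap(ctrl,"s4","scene")
E
```

```text
tcp in die mm [-4.2 -0.8 10.7] -0.00011017543008329392 0.0 [-0.8  0.3  0.2]
```

View pics/w4.png

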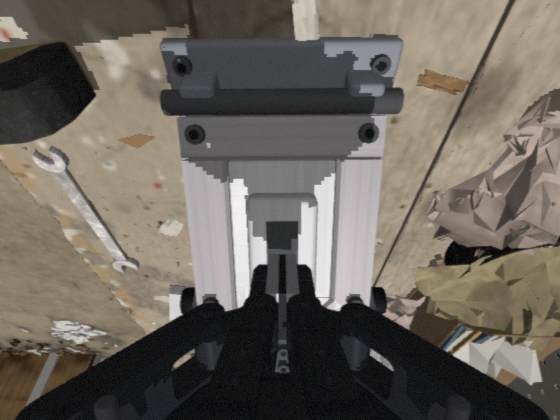

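The shut tips, at (282,252), are above the pad, so the die is lower than the wrist view suggested. I'll check the die height against the top and scene cameras.

```bash
python3 - <<'E'
from frame import *
from station import ctrl
ct=ctrl.get_calibration("top");cs=ctrl.get_calibration("scene");cw=ctrl.get_calibration("wrist")
o=ctrl.get_obs();T=R.from_rotvec(o["tool_rot"]).as_matrix();E=cw["extrinsics"]
print("cam in tool",(T.T@(-E[:3,:3].T@E[:3,3]-o["tool_pos"])).round(4),"TCP px",proj(cw,o["tool_pos"]).round(0))
seen={(-71,48,15):(68,140),(-71,-48,15):(68,283),(40,48,15):(217,117),(40,-48,15):(213,265)}
for m,u in seen.items():
    u=np.array(u)/4.4+[195,140]
    print(m,"top seen",u.round(1),"pred",proj(ct,die(*m)).round(1),"pred 40mm lower in n",proj(ct,die(m[0],m[1],m[2]-40)).round(1), "scene pred",proj(cs,die(*m)).round(1),proj(cs,die(m[0],m[1],m[2]-40)).round(1))
im=load("s4")[1][150:250,200:330];cv2.imwrite("pics/s4c.png",cv2.resize(im,None,fx=6,fy=5.9,interpolation=cv2.INTER_CUBIC))
E
```

```text
cam in tool [ 0.0808  0.0006 -0.1803] TCP px [281. 241.]
(-71, 48, 15) top seen [210.5 171.8] pred [211.6 170.9] pred 40mm lower in n [220.1 174.4] scene pred [262.5 191.1] [265.5 201.1]
(-71, -48, 15) top seen [210.5 204.3] pred [209.9 203.6] pred 40mm lower in n [218.5 206.3] scene pred [241.  196.6] [244.1 206.9]
(40, 48, 15) top seen [244.3 166.6] pred [243.7 165.8] pred 40mm lower in n [251.7 169.6] scene pred [277.  185.1] [280.1 195.6]
(40, -48, 15) top seen [243.4 200.2] pred [242.5 199.8] pred 40mm lower in n [250.6 202.7] scene pred [254.7 190.8] [257.9 201.7]
```

View pics/s4c.png

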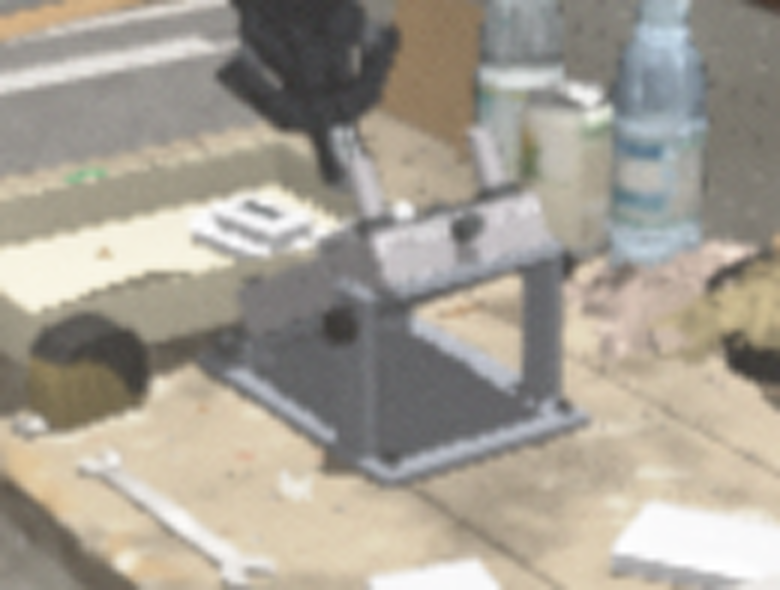

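The top camera confirms the die pose. In the scene crop the shut tip is at (335,182), level with the near pillar and well above the pressing. I'll measure how far the tip really lies behind the reported TCP.

```bash
python3 - <<'E'
from frame import *
from station import ctrl
cs=load("s4")[0];cw=load("w4")[0];o=ctrl.get_obs();T=R.from_rotvec(o["tool_rot"]).as_matrix()
tip=(200+335/6,150+182/5.9);print("tip scene",tip)
for b in (0,15,20,25,30,35,40,45,50):
    f=lambda x:o["tool_pos"]+T@np.array([x,0,-b/1e3])
    print(b,proj(cs,f(0)).round(1),"wrist near/far edge",proj(cw,f(.011)).round(0),proj(cw,f(-.011)).round(0))
print(proj(cs,die(-4,0,27)))
E
```

```text
tip scene (255.83333333333334, 180.84745762711864)
0 [260.4 191.5] wrist near/far edge [281. 224.] [281. 257.]
15 [259.2 187.6] wrist near/far edge [281. 234.] [281. 268.]
20 [258.8 186.3] wrist near/far edge [281. 237.] [281. 272.]
25 [258.4 185. ] wrist near/far edge [281. 241.] [281. 277.]
30 [258.  183.7] wrist near/far edge [281. 245.] [281. 282.]
35 [257.6 182.3] wrist near/far edge [281. 249.] [281. 287.]
40 [257.2 181. ] wrist near/far edge [281. 254.] [281. 292.]
45 [256.8 179.7] wrist near/far edge [281. 258.] [281. 298.]
50 [256.5 178.4] wrist near/far edge [281. 263.] [281. 304.]
[259.29121179 187.17918176]
```

The tips lie about 38 mm (shut) to 48 mm (open) behind the reported TCP, and the wrist and scene views agree. I'll use this offset, so I reopen, descend 38 mm and grasp the pad.

Emit:
jog_arm([
  [-1,[0.001,0,0],[0,0,0]],
  [-1,[0.001,0,0],[0,0,0]],
  [-1,[0.001,0,0],[0,0,0]],
  [-1,[0.001,0,0],[0,0,0]],
  [-1,[0.001,0,0],[0,0,0]],
  [-1,[0.001,0,0],[0,0,0]],
  [-1,[0.002,-0.0125,-0.0216],[0,0,0]],
  [-1,[0.002,-0.025,-0.0433],[0,0,0]],
  [-1,[0.002,-0.0375,-0.065],[0,0,0]],
  [-1,[0.002,-0.0475,-0.0823],[0,0,0]],
  [-1,[0.002,-0.0475,-0.0823],[0,0,0]],
  [-1,[0.002,-0.0475,-0.0823],[0,0,0]],
])

```text
t: 4.65
tool_pos: [0.5623, 0.0171, 0.0594]
tool_rot: [1.911, 1.941, -0.513]
contact_force: [-0.3, -0.9, 0.9]
opening: 0.0854
grip_force: 0.0
```

Emit:
jog_arm([
  [1,[0,0,0],[0,0,0]],
  [1,[0,0,0],[0,0,0]],
  [1,[0,0,0],[0,0,0]],
  [1,[0,0,0],[0,0,0]],
  [1,[0,0,0],[0,0,0]],
  [1,[0,0,0],[0,0,0]],
  [1,[0,0,0],[0,0,0]],
  [1,[0,0,0],[0,0,0]],
  [1,[0,0,0],[0,0,0]],
], squeeze=30)

```text
t: 5.4
tool_pos: [0.5632, 0.0183, 0.0619]
tool_rot: [1.911, 1.941, -0.51]
contact_force: [-4.2, 3.0, 4.9]
opening: 0.0389
grip_force: 40.8
```

```bash
python3 - <<'E'
from frame import *
from station import ctrl
o=ctrl.get_obs();print("tcp in die mm",((o["tool_pos"]-D)@RD*1e3).round(1),o["opening"],o["grip_force"],(o["contact_force"]@RD).round(1))
snap(ctrl,"w5")
E
```

```text
tcp in die mm [ -4.1  -0.2 -25.8] 0.03890718381385904 40.81792459124699 [-0.2 -4.2  5.8]
```

Gripped at 39 mm with the tips just touching the flange. I'll squeeze harder and lift along the normal.

Emit:
jog_arm([
  [1,[0,0.0025,0.0043],[0,0,0]],
  [1,[0,0.0025,0.0043],[0,0,0]],
  [1,[0,0.0125,0.0216],[0,0,0]],
  [1,[0,0.025,0.0433],[0,0,0]],
  [1,[0,0.0375,0.065],[0,0,0]],
  [1,[0,0.05,0.0866],[0,0,0]],
  [1,[0,0.07,0.12],[0,0,0]],
  [1,[0,0.1,0.1732],[0,0,0]],
  [1,[0,0.1,0.1732],[0,0,0]],
  [1,[0,0.1,0.1732],[0,0,0]],
], squeeze=80)

```text
t: 6.28
tool_pos: [0.5647, 0.0588, 0.132]
tool_rot: [1.909, 1.94, -0.504]
contact_force: [0.6, 1.1, -2.5]
opening: 0.038
grip_force: 86.2
```

```bash
python3 - <<'E'
from frame import *
from station import ctrl
o=ctrl.get_obs();print("tcp in die mm",((o["tool_pos"]-D)@RD*1e3).round(1),o["opening"],o["grip_force"],(o["contact_force"]@RD).round(1))
c,im=snap(ctrl,"w6");ct,it=snap(ctrl,"t6","top");snap(ctrl,"s6","scene")
o1=np.zeros((600,800,3),np.uint8);o1[:420,:560]=im;b=cv2.resize(it[130:260,105:205],(240,312));o1[:312,560:]=b
s=load("s6")[1];o1[420:,:360]=cv2.resize(s[160:230,180:320],(360,180));cv2.imwrite("pics/m6.png",o1)
E
```

```text
tcp in die mm [-4.1  2.  55.1] 0.0379721815371792 86.17631665372755 [-2.2  0.6 -1.7]
```

View pics/m6.png

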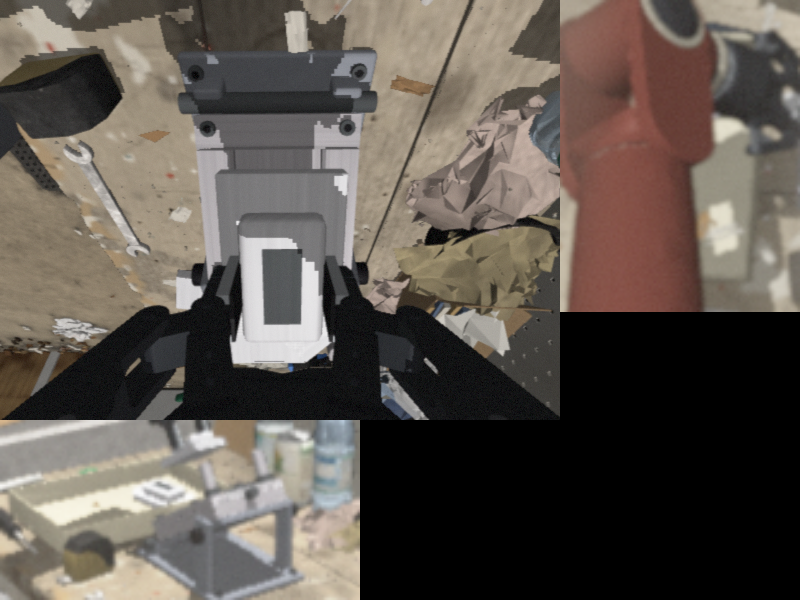

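The pressing is held squarely between the pads at (283,280) and clear of the die. The scene crop shows it above the tray side with the earlier one still in the tray. From here I measure by masks only, starting with the tray.

```bash
python3 - <<'E'
from frame import *
from station import ctrl
c=ctrl.get_calibration("top");im=cv2.imread("pics/top0.png");hsv=cv2.cvtColor(im,cv2.COLOR_BGR2HSV)
r=im[125:265,95:205].astype(int);
m=((r[...,2]>190)&(r[...,1]>180)&(r[...,0]>130)).astype(np.uint8)
m=cv2.morphologyEx(m,cv2.MORPH_CLOSE,np.ones((9,9)))
k=max(cv2.findContours(m,0,2)[0],key=cv2.contourArea);q=cv2.boxPoints(cv2.minAreaRect(k))+[95,125]
print(cv2.contourArea(k),q.round(1).tolist());P=np.array([onplane(c,u,.003) for u in q]);print("floor corners",P.round(3).tolist(),"sizes",np.linalg.norm(P[1]-P[0]).round(3),np.linalg.norm(P[2]-P[1]).round(3),"centre",P.mean(0).round(3))
w=(r.min(axis=2)>222).astype(np.uint8);kk=max(cv2.findContours(w,0,2)[0],key=cv2.contourArea);print("earlier",[onplane(c,u,.015).round(3).tolist() for u in cv2.boxPoints(cv2.minAreaRect(kk))+[95,125]])
print(im[200,110:125].tolist()[::2],im[230,150].tolist())
goto(ctrl,(0.465,0.265,0.06),toolR((0,1,0),(0,0,-1)))
E
```

```text
6176.0 [[109.1, 245.1], [118.7, 141.1], [207.5, 149.3], [197.9, 253.3]]
floor corners [[0.393, 0.389, 0.003], [0.711, 0.395, 0.003], [0.695, 0.124, 0.003], [0.379, 0.13, 0.003]] sizes 0.318 0.272 centre [0.545 0.26  0.003]
earlier [[0.638, 0.23, 0.015], [0.638, 0.23, 0.015], [0.638, 0.23, 0.015], [0.638, 0.23, 0.015]]
[[152, 171, 178], [150, 169, 179], [158, 176, 185], [154, 173, 180], [111, 128, 129], [116, 129, 134], [174, 192, 196], [184, 203, 206]] [186, 205, 209]
shift [-0.2433  0.519  -0.1713] turn [ 0.1664  0.0008 -0.005 ] t 6.43
```

```bash
python3 - <<'E'
from frame import *
from station import ctrl
c=ctrl.get_calibration("top");im=cv2.imread("pics/top0.png")
g=cv2.medianBlur(im,3)[125:265,95:205,1]
m=(g>188).astype(np.uint8);n,l,st,_=cv2.connectedComponentsWithStats(cv2.erode(m,np.ones((3,3))),connectivity=4);i=l[230-125,150-95]
print("comp",st[i]);k=max(cv2.findContours((l==i).astype(np.uint8),0,2)[0],key=cv2.contourArea);q=cv2.boxPoints(cv2.minAreaRect(k))+[95,125]
P=np.array([onplane(c,u,.003) for u in q]);print(q.round(0).tolist(),P.round(3).tolist(),"sizes",np.linalg.norm(P[1]-P[0]).round(3),np.linalg.norm(P[2]-P[1]).round(3))
w=cv2.morphologyEx((im[125:265,95:205].min(axis=2)>205).astype(np.uint8),cv2.MORPH_OPEN,np.ones((3,3)))
for kk in cv2.findContours(w,0,2)[0]:
    if cv2.contourArea(kk)>60: print("white",[onplane(c,u,.015).round(3).tolist() for u in cv2.boxPoints(cv2.minAreaRect(kk))+[95,125]])
E
```

```text
comp [  24   26   69   93 4973]
[[119.0, 242.0], [126.0, 147.0], [187.0, 152.0], [180.0, 246.0]] [[0.404, 0.362, 0.003], [0.692, 0.371, 0.003], [0.684, 0.185, 0.003], [0.397, 0.184, 0.003]] sizes 0.288 0.186
white [[0.643, 0.333, 0.015], [0.659, 0.228, 0.015], [0.6, 0.216, 0.015], [0.584, 0.32, 0.015]]
```

Emit:
jog_arm([
  [1,[-0.05,0.1,0.03],[0.04,0,0]],
  [1,[-0.1,0.2,0.03],[0.08,0,0]],
  [1,[-0.24,0.5,0.03],[0.1664,0,-0.005]],
  [1,[-0.24,0.5,0.03],[0.1664,0,-0.005]],
  [1,[-0.24,0.5,0.03],[0.1664,0,-0.005]],
  [1,[-0.24,0.5,0.03],[0.1664,0,-0.005]],
  [1,[-0.24,0.5,0.03],[0.1664,0,-0.005]],
  [1,[-0.24,0.5,0.03],[0.1664,0,-0.005]],
  [1,[-0.24,0.5,0.03],[0.1664,0,-0.005]],
])

```text
t: 7.18
tool_pos: [0.467, 0.2567, 0.1408]
tool_rot: [2.221, 2.217, 0.002]
contact_force: [-0.5, 0.5, -2.0]
opening: 0.0381
grip_force: 86.1
```

Emit:
jog_arm([
  [1,[0,0.035,-0.1],[0,0,0]],
  [1,[0,0.035,-0.2],[0,0,0]],
  [1,[0,0.035,-0.28],[0,0,0]],
  [1,[0,0.035,-0.34],[0,0,0]],
  [1,[0,0.035,-0.37],[0,0,0]],
  [1,[0,0.035,-0.385],[0,0,0]],
  [1,[0,0.035,-0.395],[0,0,0]],
  [1,[0,0.035,-0.395],[0,0,0]],
  [1,[0,0.035,-0.395],[0,0,0]],
])

```text
t: 7.93
tool_pos: [0.4688, 0.2721, -0.0144]
tool_rot: [2.22, 2.216, 0.009]
contact_force: [0.9, 0.2, -1.5]
opening: 0.0382
grip_force: 86.0
```

Emit:
jog_arm([
  [1,[0,0,-0.0035],[0,0,0]],
  [1,[0,0,-0.007],[0,0,0]],
  [1,[0,0,-0.0105],[0,0,0]],
  [1,[0,0,-0.0105],[0,0,0]],
])

```text
t: 8.27
tool_pos: [0.4672, 0.2718, -0.0202]
tool_rot: [2.221, 2.218, 0.005]
contact_force: [0.1, -0.2, -2.4]
opening: 0.0382
grip_force: 86.0
```

Emit:
jog_arm([
  [1,[0,0,-0.0025],[0,0,0]],
  [1,[0,0,-0.005],[0,0,0]],
  [1,[0,0,-0.0075],[0,0,0]],
  [1,[0,0,-0.0075],[0,0,0]],
])

```text
t: 8.6
tool_pos: [0.4671, 0.2717, -0.0236]
tool_rot: [2.221, 2.218, 0.005]
contact_force: [0.0, -0.6, -1.8]
opening: 0.0382
grip_force: 86.0
```

Emit:
jog_arm([
  [1,[0,0,-0.0025],[0,0,0]],
  [1,[0,0,-0.005],[0,0,0]],
  [1,[0,0,-0.0075],[0,0,0]],
  [1,[0,0,-0.0075],[0,0,0]],
])

```text
t: 8.93
tool_pos: [0.4672, 0.2717, -0.0238]
tool_rot: [2.222, 2.218, 0.001]
contact_force: [-7.6, -4.8, 15.3]
opening: 0.0379
grip_force: 88.2
```

Contact with the tray floor is at TCP z ≈ -23.6 mm. I'll relax, open and rise.

Emit:
jog_arm([
  [1,[0,0,0.006],[0,0,0]],
  [0,[0,0,0.006],[0,0,0]],
  [-0.5,[0,0,0.006],[0,0,0]],
  [-1,[0,0,0.006],[0,0,0]],
  [-1,[0,0,0.006],[0,0,0]],
  [-1,[0,0,0.006],[0,0,0]],
  [-1,[0,0,0.03],[0,0,0]],
  [-1,[0,0,0.1],[0,0,0]],
  [-1,[0,0,0.2],[0,0,0]],
  [-1,[0,0,0.3],[0,0,0]],
  [-1,[0,0,0.4],[0,0,0]],
  [-1,[0,0,0.4],[0,0,0]],
])

```text
t: 9.93
tool_pos: [0.4728, 0.2741, 0.1449]
tool_rot: [2.216, 2.213, 0.03]
contact_force: [0.9, 0.8, 2.1]
opening: 0.0856
grip_force: 0.0
```

```bash
python3 - <<'E'
from frame import *
from station import ctrl
c,im=snap(ctrl,"w7");g=im.min(axis=2);o=ctrl.get_obs();print(o["tool_pos"],o["opening"],g[150:330:15,200:380:15].tolist())
for th in (185,215):
  m=cv2.morphologyEx((g>th).astype(np.uint8),cv2.MORPH_OPEN,np.ones((3,3)))
  for k in cv2.findContours(m,0,2)[0]:
    if cv2.contourArea(k)>800: print(th,cv2.contourArea(k),cv2.approxPolyDP(k,4,True)[:,0].tolist()[:9],[onplane(c,u,.015).round(3).tolist()[:2] for u in cv2.boxPoints(cv2.minAreaRect(k))])
print("expect",[proj(c,(0.467+a,.268+b,.015)).round(0).tolist() for a in(-.031,.031) for b in (-.055,.055)])
# blank rays top/scene
goto(ctrl,(0.56,-0.2,0.25),toolR((0,1,0),(0,0,-1)))
E
```

```text
[0.47109383 0.27335218 0.14095463] 0.08527144162367932 [[55, 90, 91, 107, 109, 224, 221, 176, 168, 72, 166, 170], [58, 86, 87, 107, 104, 106, 215, 182, 164, 165, 165, 169], [53, 88, 89, 104, 108, 39, 104, 90, 89, 170, 169, 165], [64, 87, 88, 97, 106, 21, 111, 153, 164, 170, 168, 163], [158, 86, 84, 91, 104, 37, 105, 162, 168, 169, 165, 167], [154, 149, 87, 82, 87, 94, 158, 169, 168, 168, 165, 167], [72, 86, 163, 161, 200, 209, 196, 166, 167, 169, 168, 167], [116, 167, 163, 164, 167, 150, 162, 163, 168, 171, 169, 168], [122, 136, 163, 163, 152, 156, 153, 151, 151, 96, 97, 94], [118, 63, 67, 63, 66, 64, 67, 66, 68, 74, 78, 79], [141, 170, 131, 119, 120, 118, 114, 81, 103, 117, 100, 158], [68, 36, 32, 96, 148, 113, 93, 127, 132, 132, 132, 131]]
185 921.5 [[8, 316], [0, 318], [0, 381], [21, 360]] [[0.152, 0.127], [0.176, 0.126], [0.152, 0.032], [0.126, 0.032]]
185 5638.0 [[449, 131], [407, 139], [390, 161], [398, 241], [452, 231]] [[0.58, 0.327], [0.639, 0.332], [0.668, 0.221], [0.601, 0.215]]
expect [[245.0, 244.0], [241.0, 141.0], [302.0, 244.0], [304.0, 141.0]]
shift [ 0.2223 -1.1834  0.2726] turn [-0.0015  0.0051  0.0005] t 9.98
```

The pressing appears at the expected place, with the earlier one intact. I'm going over the die to look at the blank.

Emit:
jog_arm([
  [-1,[0,0,0.2],[0,0,0]],
  [-1,[0,-0.05,0.2],[0,0,0]],
  [-1,[0.25,-1,0.2],[0,0,0]],
  [-1,[0.25,-1,0.2],[0,0,0]],
  [-1,[0.25,-1,0.2],[0,0,0]],
  [-1,[0.25,-1,0.2],[0,0,0]],
  [-1,[0.25,-1,0.2],[0,0,0]],
  [-1,[0.25,-1,0.2],[0,0,0]],
  [-1,[0.25,-1,0.2],[0,0,0]],
  [-1,[0.25,-1,0.2],[0,0,0]],
  [-1,[0.25,-1,0.2],[0,0,0]],
  [-1,[0.25,-1,0.2],[0,0,0]],
])

```text
t: 10.98
tool_pos: [0.567, -0.1326, 0.2124]
tool_rot: [2.226, 2.214, 0.002]
contact_force: [0.4, 0.4, -0.7]
opening: 0.0856
grip_force: 0.0
```

Emit:
jog_arm([
  [-1,[0,-0.2,-0.05],[0,0,0]],
  [-1,[0,-0.2,-0.05],[0,0,0]],
  [-1,[0,-0.2,-0.05],[0,0,0]],
  [-1,[0,-0.2,-0.05],[0,0,0]],
])

```text
t: 11.32
tool_pos: [0.5658, -0.2096, 0.1913]
tool_rot: [-2.226, -2.215, -0.003]
contact_force: [-0.5, 0.2, 0.1]
opening: 0.0854
grip_force: 0.0
```

```bash
cat > blank.py <<'E'
from frame import *
def find(c,im,z,near):
    g=im.min(axis=2);m=cv2.morphologyEx((g>185).astype(np.uint8),cv2.MORPH_OPEN,np.ones((3,3)))
    out=[]
    for k in cv2.findContours(m,0,2)[0]:
        if cv2.contourArea(k)<1200: continue
        M=cv2.moments(k);p=onplane(c,(M["m10"]/M["m00"],M["m01"]/M["m00"]),z)
        a=cv2.approxPolyDP(k,5,True)[:,0];out.append((np.linalg.norm(p[:2]-near),cv2.contourArea(k),p,a))
    return sorted(out,key=lambda t:t[0])
E
python3 - <<'E'
from blank import *
from station import ctrl
o=ctrl.get_obs();print(o["tool_pos"],o["q"].round(2));c,im=snap(ctrl,"w8")
for d,A,p,a in find(c,im,.014,(.589,-.272))[:3]:
    W=np.array([onplane(c,u,.014) for u in a]);print(A,p.round(4),a.tolist(),W[:,:2].round(4).tolist(),np.linalg.norm(W-np.roll(W,-1,0),axis=1).round(4))
E
```

```text
[ 0.56579936 -0.20961073  0.19125777] [-0.48  0.    1.67  0.    1.47 -0.47]
3718.5 [ 0.5935 -0.2688  0.014 ] [[300, 183], [265, 209], [309, 271], [336, 255], [340, 237]] [[0.5878, -0.215], [0.546, -0.2469], [0.6008, -0.3312], [0.6344, -0.3086], [0.6382, -0.284]] [0.0525 0.1005 0.0405 0.0249 0.0854]
3405.0 [ 0.429  -0.2604  0.014 ] [[150, 176], [142, 251], [188, 260], [198, 198]] [[0.4133, -0.2056], [0.3901, -0.3015], [0.4467, -0.3144], [0.4667, -0.2326]] [0.0986 0.0581 0.0843 0.0598]
```

Emit:
jog_arm([
  [-1,[0.05,-0.13,-0.175],[0,0,0.187]],
  [-1,[0.05,-0.13,-0.175],[0,0,0.187]],
  [-1,[0.05,-0.13,-0.175],[0,0,0.187]],
  [-1,[0.05,-0.13,-0.175],[0,0,0.187]],
  [-1,[0.05,-0.13,-0.175],[0,0,0.187]],
  [-1,[0.05,-0.13,-0.175],[0,0,0.187]],
  [-1,[0.05,-0.13,-0.175],[0,0,0.187]],
])

```text
t: 11.95
tool_pos: [0.5876, -0.259, 0.124]
tool_rot: [1.485, 2.766, 0.006]
contact_force: [0.1, 0.3, 0.1]
opening: 0.0854
grip_force: 0.0
```

```bash
cat >> blank.py <<'E'
def edges(c,im,z,th,near,dil=0):
    "corner points of the cut blank by lines fitted to the contour (pixels), ordered"
    g=cv2.GaussianBlur(im.min(axis=2),(3,3),0);m=(g>th).astype(np.uint8)
    m=cv2.morphologyEx(m,cv2.MORPH_OPEN,np.ones((5,5)))
    ks=[k for k in cv2.findContours(m,0,1)[0] if cv2.contourArea(k)>1200]
    def cen(k):
        M=cv2.moments(k);return onplane(c,(M["m10"]/M["m00"],M["m01"]/M["m00"]),z)
    k=min(ks,key=lambda k:np.linalg.norm(cen(k)[:2]-near));h=cv2.convexHull(k)[:,0].astype(float)
    a=cv2.approxPolyDP(cv2.convexHull(k),4,True)[:,0].astype(float);L=[]
    pk=k[:,0].astype(np.float32)
    for i in range(len(a)):
        p,q=a[i],a[(i+1)%len(a)];t=(q-p)/np.linalg.norm(q-p);s=(pk-p)@t;d=abs((pk-p)@np.array([-t[1],t[0]]));n=np.linalg.norm(q-p)
        L.append(cv2.fitLine(pk[(s>.12*n)&(s<.88*n)&(d<4)],cv2.DIST_HUBER,0,.01,.01).ravel())
    C=[]
    for i in range(len(L)):
        u,v=L[i-1],L[i];x=np.linalg.solve(np.array([[u[0],-v[0]],[u[1],-v[1]]]),[v[2]-u[2],v[3]-u[3]]);C.append(u[2:]+u[:2]*x[0])
    return np.array(C),cv2.contourArea(k)
E
python3 - <<'E'
from blank import *
from station import ctrl
o=ctrl.get_obs();print(o["tool_pos"],o["q"].round(2));snap(ctrl,"w9")
for n in ("w8","w9"):
  for th in (160,180):
    c,im=load(n);C,A=edges(c,im,.014,th,(.589,-.272));W=np.array([onplane(c,u,.014) for u in C])
    print(n,th,A,C.round(1).tolist(),W[:,:2].round(4).tolist(),np.linalg.norm(W-np.roll(W,-1,0),axis=1).round(4))
E
```

```text
[ 0.58760181 -0.25902383  0.12398057] [-0.53  0.14  1.64  0.    1.36 -1.12]
w8 160 3815.5 [[296.8999938964844, 182.89999389648438], [308.1000061035156, 185.3000030517578], [340.8999938964844, 238.39999389648438], [337.5, 252.89999389648438], [307.3999938964844, 273.1000061035156], [264.29998779296875, 210.1999969482422], [267.70001220703125, 202.39999389648438]] [[0.5841, -0.2149], [0.5973, -0.2179], [0.6394, -0.2859], [0.6362, -0.3057], [0.5988, -0.3342], [0.5451, -0.2484], [0.5494, -0.2385]] [0.0136 0.08   0.0201 0.047  0.1012 0.0107 0.042 ]
w8 180 3689.0 [[297.0, 182.89999389648438], [307.6000061035156, 185.1999969482422], [340.79998779296875, 239.5], [337.29998779296875, 250.1999969482422], [308.1000061035156, 273.29998779296875], [265.3999938964844, 210.6999969482422], [267.3999938964844, 203.10000610351562]] [[0.5843, -0.2149], [0.5968, -0.2178], [0.6394, -0.2874], [0.6357, -0.3019], [0.5996, -0.3345], [0.5464, -0.2491], [0.5491, -0.2395]] [0.0128 0.0817 0.015  0.0486 0.1006 0.0099 0.0429]
w9 160 2922.0 [[311.8999938964844, 192.60000610351562], [308.5, 242.8000030517578], [292.8999938964844, 256.70001220703125], [250.0, 257.1000061035156], [250.0, 217.0]] [[0.6123, -0.2419], [0.6398, -0.2869], [0.6354, -0.3085], [0.5988, -0.3332], [0.5757, -0.2958]] [0.0527 0.022  0.0441 0.0439 0.0651]
w9 180 2758.5 [[311.0, 193.8000030517578], [308.1000061035156, 242.1999969482422], [295.8999938964844, 253.0], [251.3000030517578, 257.0], [249.6999969482422, 218.1999969482422]] [[0.6123, -0.2434], [0.6391, -0.2866], [0.6356, -0.3034], [0.5998, -0.3323], [0.5762, -0.2971]] [0.0509 0.0171 0.046  0.0424 0.0647]
```

```bash
cat > sat.py <<'E'
from frame import *
from station import ctrl
def polys(n,near,st=22):
    c,im=load(n);b=cv2.GaussianBlur(im,(3,3),0);s=cv2.cvtColor(b,cv2.COLOR_BGR2HSV)
    m=((s[...,1]<st)&(s[...,2]>85)).astype(np.uint8);m=cv2.morphologyEx(m,cv2.MORPH_OPEN,np.ones((3,3)))
    x,y=proj(c,near).astype(int);nn,l,_,_=cv2.connectedComponentsWithStats(m,connectivity=4)
    k=max(cv2.findContours((l==l[y,x]).astype(np.uint8),0,1)[0],key=cv2.contourArea)
    return c,k,s
if __name__=="__main__":
  for n in ("w8","w9"):
    for st in (15,22,30):
        c,k,s=polys(n,(.592,-.272,.014),st);W=np.array([onplane(c,u,.014)[:2] for u in k[:,0].astype(float)]).astype(np.float32)*1000
        r=cv2.minAreaRect(W);print(n,st,cv2.contourArea(k),np.round(r[0],1),np.round(r[1],1),round(r[2],1),cv2.approxPolyDP(W[:,None],5,True)[:,0].round(0).tolist())
E
python3 sat.py
```

```text
w8 15 3985.5 [ 595.4 -271. ] [ 61.6 112. ] 32.1 [[590.0, -210.0], [543.0, -243.0], [602.0, -331.0], [635.0, -311.0], [639.0, -284.0]]
w8 22 4052.5 [ 595.2 -270.8] [ 62.3 112.4] 31.9 [[590.0, -210.0], [543.0, -243.0], [601.0, -333.0], [635.0, -311.0], [639.0, -284.0]]
w8 30 4128.5 [ 595.3 -270.9] [ 63.3 113.8] 31.9 [[590.0, -210.0], [541.0, -243.0], [602.0, -333.0], [636.0, -311.0], [641.0, -285.0]]
w9 15 6398.0 [ 595.2 -271.4] [ 61.1 109.5] 31.9 [[541.0, -241.0], [598.0, -332.0], [634.0, -311.0], [640.0, -286.0], [592.0, -210.0]]
w9 22 6484.0 [ 595.7 -271.8] [ 61.6 110.7] 31.8 [[541.0, -241.0], [597.0, -333.0], [635.0, -311.0], [639.0, -284.0], [592.0, -210.0]]
w9 30 6537.5 [ 595.7 -271.9] [ 62.1 110.6] 32.2 [[541.0, -241.0], [598.0, -334.0], [635.0, -310.0], [641.0, -285.0], [593.0, -209.0]]
```

The two views agree. The blank's centre is (0.5955, -0.2715), its x heading is -58° and its size is 62 × 110.6 mm at z = 14 mm.

```bash
python3 - <<'E'
from frame import *
from station import ctrl
h=np.radians(122);goto(ctrl,(.5955,-.2715,-.036),toolR((np.cos(h),np.sin(h),0),(0,0,-1)))
E
```

```text
shift [ 0.0197 -0.0307 -0.4003] turn [-0.0007  0.0014 -0.0085] t 12.0
```

Emit:
jog_arm([
  [-1,[0.0197,-0.0307,-0.08],[0,0,-0.0085]],
  [-1,[0.0197,-0.0307,-0.16],[0,0,-0.0085]],
  [-1,[0.0197,-0.0307,-0.24],[0,0,-0.0085]],
  [-1,[0.0197,-0.0307,-0.3],[0,0,-0.0085]],
  [-1,[0.0197,-0.0307,-0.35],[0,0,-0.0085]],
  [-1,[0.0197,-0.0307,-0.38],[0,0,-0.0085]],
  [-1,[0.0197,-0.0307,-0.4],[0,0,-0.0085]],
  [-1,[0.0197,-0.0307,-0.4],[0,0,-0.0085]],
  [-1,[0.0197,-0.0307,-0.4],[0,0,-0.0085]],
])

```text
t: 12.75
tool_pos: [0.5958, -0.2727, -0.0354]
tool_rot: [1.521, 2.745, 0.006]
contact_force: [0.0, 0.2, 0.3]
opening: 0.0853
grip_force: 0.0
```

Emit:
jog_arm([
  [1,[0,0,0],[0,0,0]],
  [1,[0,0,0],[0,0,0]],
  [1,[0,0,0],[0,0,0]],
  [1,[0,0,0],[0,0,0]],
  [1,[0,0,0],[0,0,0]],
  [1,[0,0,0],[0,0,0]],
  [1,[0,0,0],[0,0,0]],
], squeeze=60)

```text
t: 13.33
tool_pos: [0.5968, -0.2737, -0.0337]
tool_rot: [1.519, 2.743, 0.006]
contact_force: [-0.2, 0.0, 6.3]
opening: 0.0593
grip_force: 65.4
```

Gripped. I'll lift and check how the blank lies in the hand.

Emit:
jog_arm([
  [1,[0,0,0.01],[0,0,0]],
  [1,[0,0,0.03],[0,0,0]],
  [1,[0,0,0.1],[0,0,0]],
  [1,[0,0,0.2],[0,0,0]],
  [1,[0,0,0.3],[0,0,0]],
  [1,[0,0,0.4],[0,0,0]],
  [1,[0,0,0.5],[0,0,0]],
  [1,[0,0,0.55],[0,0,0]],
  [1,[0,0,0.55],[0,0,0]],
  [1,[0,0,0.55],[0,0,0]],
], squeeze=90)

```text
t: 14.17
tool_pos: [0.5955, -0.2728, 0.1851]
tool_rot: [1.52, 2.744, 0.006]
contact_force: [0.1, -0.5, -3.5]
opening: 0.0582
grip_force: 97.1
```

```bash
python3 - <<'E'
from frame import *
from station import ctrl
o=ctrl.get_obs();print(o["tool_pos"],o["opening"],o["grip_force"],o["contact_force"].round(1));c,im=snap(ctrl,"w10")
T=R.from_rotvec(o["tool_rot"]).as_matrix()
s=cv2.cvtColor(cv2.GaussianBlur(im,(3,3),0),cv2.COLOR_BGR2HSV);
f=lambda x,y,z:proj(c,o["tool_pos"]+T@(np.array([x,y,z])/1e3)).round(0).tolist()
print("pred top corners (z -48)",[f(x,y,-47.7) for x,y in((55,-31),(55,31),(-55,-31),(-55,31))])
print("V col280",s[150:300:8,280,2].tolist(),"S",s[150:300:8,280,1].tolist())
m=((s[...,1]<22)&(s[...,2]>85)).astype(np.uint8);m=cv2.morphologyEx(m,cv2.MORPH_OPEN,np.ones((3,3)))
for k in cv2.findContours(m,0,1)[0]:
    if cv2.contourArea(k)>2000: print(cv2.contourArea(k),cv2.approxPolyDP(k,4,True)[:,0].tolist())
E
```

```text
[ 0.59550815 -0.27281494  0.18510991] 0.058198981864487305 97.06772241275758 [ 0.1 -0.5 -3.5]
pred top corners (z -48) [[208.0, 168.0], [353.0, 168.0], [223.0, 370.0], [338.0, 370.0]]
V col280 [80, 80, 110, 112, 111, 112, 110, 109, 109, 109, 108, 108, 107, 107, 107, 106, 108, 107, 106] S [54, 32, 2, 5, 2, 7, 2, 2, 2, 2, 2, 2, 5, 2, 2, 2, 2, 2, 2]
7241.5 [[524, 164], [508, 173], [510, 216], [503, 231], [480, 248], [475, 271], [520, 281], [558, 301], [559, 171]]
25309.5 [[213, 162], [225, 365], [306, 365], [348, 327], [340, 299], [342, 260], [356, 259], [362, 269], [368, 268], [347, 248], [352, 164]]
6748.5 [[167, 20], [101, 99], [145, 141], [212, 70]]
```

The blank is held square, with its edges at columns 213 to 352. Its centre is about +1 mm in tool y and +1.6 mm in tool x, with the underside about 31 mm behind the TCP. I'll compute the waypoints for a tilted insertion.

```bash
cat > ins.py <<'E'
from frame import *
U=31.;OX=1.6;OY=-1.0
def pose(th,xc,zc,U=U):
    "TCP position and tool R with blank tilted th deg (+x end up), low -x corner at die (xc,zc)"
    t=np.radians(th);Bx=np.cos(t)*RD[:,0]+np.sin(t)*RD[:,2];Bz=-np.sin(t)*RD[:,0]+np.cos(t)*RD[:,2]
    O=D+RD@np.array([xc,0,zc])/1e3+.055*Bx
    return O+(OX*Bx-U*Bz+OY*RD[:,1])/1e3, toolR(-Bx,-Bz)
def rel(a,b):
    "shift/turn numbers from pose a to pose b"
    print("rel",((b[0]-a[0])/.4).round(4).tolist(),((R.from_matrix(b[1])*R.from_matrix(a[1]).inv()).as_rotvec()/np.pi).round(4).tolist())
E
python3 - <<'E'
from ins import *
from station import ctrl
goto(ctrl,*pose(4,-54.8,130));goto(ctrl,*pose(4,-54.8,16))
E
```

```text
shift [-0.0821  0.87   -0.0122] turn [-0.1841 -0.0535 -0.1676] t 14.22
shift [-0.0796  0.7275 -0.259 ] turn [-0.1841 -0.0535 -0.1676] t 14.22
```

Emit:
jog_arm([
  [1,[0,0.05,0.08],[-0.02,-0.006,-0.02]],
  [1,[-0.02,0.15,0.08],[-0.04,-0.012,-0.04]],
  [1,[-0.03,0.25,0.08],[-0.06,-0.018,-0.06]],
  [1,[-0.04,0.35,0.08],[-0.09,-0.026,-0.085]],
  [1,[-0.05,0.45,0.08],[-0.12,-0.035,-0.11]],
  [1,[-0.06,0.55,0.08],[-0.15,-0.044,-0.14]],
  [1,[-0.07,0.65,0.08],[-0.184,-0.0535,-0.1676]],
  [1,[-0.08,0.75,0.06],[-0.184,-0.0535,-0.1676]],
  [1,[-0.082,0.85,0.02],[-0.184,-0.0535,-0.1676]],
  [1,[-0.082,0.87,-0.012],[-0.184,-0.0535,-0.1676]],
  [1,[-0.082,0.87,-0.012],[-0.184,-0.0535,-0.1676]],
  [1,[-0.082,0.87,-0.012],[-0.184,-0.0535,-0.1676]],
])

```text
t: 15.22
tool_pos: [0.5595, 0.0764, 0.1735]
tool_rot: [1.859, 1.904, -0.581]
contact_force: [-0.2, -0.3, -2.2]
opening: 0.0585
grip_force: 97.4
```

```bash
python3 - <<'E'
from ins import *
from station import ctrl
o=ctrl.get_obs();print(o["opening"],o["contact_force"].round(1),o["q"].round(2));goto(ctrl,*pose(4,-54.8,40));goto(ctrl,*pose(4,-54.8,16))
c,im=snap(ctrl,"w11");s=cv2.cvtColor(cv2.GaussianBlur(im,(3,3),0),cv2.COLOR_BGR2HSV)
T=R.from_rotvec(o["tool_rot"]).as_matrix()
f=lambda x,y,z:proj(c,o["tool_pos"]+T@(np.array([x,y,z])/1e3)).round(1).tolist()
for z in(-42,-45,-48): print("pred top",z,[f(x+OX,y-OY,z) for x,y in((55,-31),(55,31),(-55,-31))])
m=((s[...,1]<12)&(s[...,2]>85)).astype(np.uint8);m=cv2.morphologyEx(m,cv2.MORPH_OPEN,np.ones((3,3)))
for r in (175,190,210): print(r,"V",s[r,200:232,2].tolist()[::2],s[r,335:365,2].tolist()[::2])
print("col282",s[140:180:2,282,2].tolist(),s[140:180:2,282,1].tolist())
E
```

```text
0.058456556903330376 [-0.2 -0.3 -2.2] [ 0.31  0.08  1.71 -0.57  1.55  0.35]
shift [ 0.0068 -0.1137 -0.1851] turn [ 0.0011 -0.0026 -0.0012] t 15.22
shift [ 0.0073 -0.1437 -0.237 ] turn [ 0.0011 -0.0026 -0.0012] t 15.22
pred top -42 [[213.2, 162.6], [352.7, 162.5], [227.1, 360.2]]
pred top -45 [[211.8, 163.8], [354.2, 163.7], [226.1, 364.4]]
pred top -48 [[210.3, 165.1], [355.8, 164.9], [225.2, 368.8]]
175 V [138, 135, 131, 138, 145, 136, 112, 114, 111, 112, 112, 114, 113, 113, 112, 114] [109, 110, 111, 112, 111, 110, 111, 113, 109, 126, 142, 140, 139, 134, 141]
190 V [169, 151, 148, 148, 148, 148, 124, 111, 113, 111, 111, 114, 111, 112, 112, 113] [109, 111, 113, 113, 112, 110, 111, 110, 112, 136, 140, 138, 137, 143, 141]
210 V [149, 148, 150, 151, 151, 152, 142, 113, 113, 113, 112, 113, 112, 112, 110, 111] [110, 112, 111, 110, 109, 109, 111, 107, 115, 124, 129, 128, 125, 130, 131]
col282 [88, 89, 90, 89, 88, 87, 89, 116, 162, 130, 83, 87, 107, 113, 113, 113, 113, 114, 113, 112] [9, 9, 8, 9, 6, 3, 6, 7, 8, 6, 3, 6, 5, 2, 2, 5, 2, 4, 2, 2]
```

The held pose matches the prediction. I'm descending along the normal to just above the mouth, then into it.

Emit:
jog_arm([
  [1,[0.004,-0.05,-0.08],[0.001,-0.0026,-0.001]],
  [1,[0.006,-0.09,-0.145],[0.001,-0.0026,-0.001]],
  [1,[0.007,-0.12,-0.195],[0.001,-0.0026,-0.001]],
  [1,[0.007,-0.135,-0.222],[0.001,-0.0026,-0.001]],
  [1,[0.007,-0.1437,-0.237],[0.001,-0.0026,-0.001]],
  [1,[0.007,-0.1437,-0.237],[0.001,-0.0026,-0.001]],
  [1,[0.007,-0.1437,-0.237],[0.001,-0.0026,-0.001]],
])

```text
t: 15.85
tool_pos: [0.5658, 0.0177, 0.085]
tool_rot: [1.869, 1.89, -0.559]
contact_force: [-0.2, -0.2, -0.9]
opening: 0.0579
grip_force: 97.4
```

```bash
cat > chk.py <<'E'
from ins import *
from station import ctrl
def state():
    o=ctrl.get_obs();T=R.from_rotvec(o["tool_rot"]).as_matrix();Bx,Bz=-T[:,0],-T[:,2]
    O=o["tool_pos"]+(-OX*Bx+U*Bz-OY*T[:,1])/1e3;k=lambda p:((p-D)@RD*1e3).round(1).tolist()
    print("t",round(o["t"],2),"low corners -x",k(O-.055*Bx),"+x",k(O+.055*Bx),"tilt/roll/yaw",np.degrees([Bx@RD[:,2],T[:,1]@RD[:,2],T[:,1]@-RD[:,0]]).round(1),"F die",(o["contact_force"]@RD).round(1),"open",round(o["opening"]*1e3,1),"grip",round(o["grip_force"]))
E
python3 - <<'E'
from chk import *
state();goto(ctrl,*pose(4,-54.8,8));goto(ctrl,*pose(4,-54.8,3))
c,im=snap(ctrl,"w12");g=cv2.cvtColor(im,cv2.COLOR_BGR2GRAY)
print("expect cavity -x mouth edge px",[proj(c,die(x,y,10)).round(0).tolist() for x in(-58.5,-56) for y in(-32,0,32)])
for col in (230,260,282,310,335): print(col,g[110:175,col][::2].tolist())
E
```

```text
t 15.85 low corners -x [-50.5, 3.6, 21.0] +x [59.3, 2.6, 28.4] tilt/roll/yaw [ 3.9  0.4 -0.5] F die [-0.3 -0.2 -0.9] open 57.9 grip 97
shift [-0.0081 -0.007  -0.0332] turn [-0.0006  0.0034  0.0011] t 15.85
shift [-0.008  -0.0132 -0.044 ] turn [-0.0006  0.0034  0.0011] t 15.85
expect cavity -x mouth edge px [[211.0, 139.0], [275.0, 138.0], [339.0, 137.0], [212.0, 144.0], [276.0, 143.0], [339.0, 142.0]]
230 [92, 89, 87, 88, 86, 88, 89, 90, 89, 91, 89, 90, 90, 92, 88, 83, 67, 72, 91, 89, 90, 88, 88, 89, 85, 83, 85, 108, 117, 115, 117, 118, 116]
260 [89, 90, 90, 92, 86, 86, 90, 90, 89, 89, 91, 90, 88, 89, 88, 77, 70, 82, 93, 92, 91, 92, 93, 92, 89, 82, 86, 111, 115, 114, 114, 116, 114]
282 [91, 88, 88, 91, 86, 91, 90, 90, 88, 90, 91, 92, 90, 92, 89, 75, 70, 84, 89, 90, 88, 90, 92, 89, 85, 84, 87, 114, 114, 115, 114, 114, 119]
310 [88, 90, 89, 90, 90, 91, 93, 92, 90, 92, 91, 90, 92, 92, 87, 72, 66, 88, 90, 89, 88, 91, 90, 90, 85, 84, 83, 109, 110, 112, 112, 109, 112]
335 [94, 89, 97, 95, 91, 88, 92, 91, 91, 90, 92, 89, 88, 90, 89, 72, 67, 74, 73, 72, 73, 70, 70, 67, 68, 86, 83, 107, 112, 110, 113, 114, 112]
```

Emit:
jog_arm([
  [1,[-0.0085,0.003,-0.014],[-0.0006,0.003,0.001]],
  [1,[-0.0085,0.003,-0.014],[-0.0006,0.003,0.001]],
  [1,[-0.0085,0.003,-0.014],[-0.0006,0.003,0.001]],
  [1,[-0.0085,0.003,-0.014],[-0.0006,0.003,0.001]],
])

```text
t: 16.23
tool_pos: [0.5619, 0.0196, 0.0788]
tool_rot: [1.864, 1.899, -0.57]
contact_force: [-0.4, 0.4, -1.2]
opening: 0.0586
grip_force: 97.4
```

```bash
python3 - <<'E'
from chk import *
state();goto(ctrl,*pose(4,-54.8,8));goto(ctrl,*pose(4,-54.8,3))
E
```

```text
t 16.23 low corners -x [-55.4, -0.7, 16.4] +x [54.4, -0.6, 24.1] tilt/roll/yaw [4.  0.  0.1] F die [-1.  -0.4 -0.8] open 58.6 grip 97
shift [ 0.0016 -0.0117 -0.0174] turn [ 0.      0.0001 -0.0004] t 16.23
shift [ 0.0018 -0.0179 -0.0283] turn [ 0.      0.0001 -0.0004] t 16.23
```

Well aligned. I'm lowering to about 3 mm above the floor in small steps.

Emit:
jog_arm([
  [1,[0.0016,-0.006,-0.009],[0,0,0]],
  [1,[0.0016,-0.0117,-0.0174],[0,0,0]],
  [1,[0.0016,-0.0117,-0.0174],[0,0,0]],
  [1,[0.0016,-0.0117,-0.0174],[0,0,0]],
])

```text
t: 16.57
tool_pos: [0.562, 0.0142, 0.071]
tool_rot: [1.865, 1.899, -0.572]
contact_force: [1.0, 0.1, -2.3]
opening: 0.0582
grip_force: 97.5
```

```bash
python3 - <<'E'
from chk import *
state();goto(ctrl,*pose(4,-55,3));goto(ctrl,*pose(4,-55,0))
E
```

```text
t 16.57 low corners -x [-54.6, -0.6, 7.0] +x [55.2, -0.5, 14.7] tilt/roll/yaw [ 4.  -0.1  0. ] F die [-1.3  1.  -2. ] open 58.2 grip 97
shift [ 0.0015 -0.004  -0.0091] turn [ 0.0001 -0.0004 -0.0001] t 16.57
shift [ 0.0015 -0.0078 -0.0156] turn [ 0.0001 -0.0004 -0.0001] t 16.57
```

Emit:
jog_arm([
  [1,[0.001,-0.002,-0.005],[0,0,0]],
  [1,[0.001,-0.004,-0.009],[0,0,0]],
  [1,[0.001,-0.005,-0.0112],[0,0,0]],
  [1,[0.001,-0.005,-0.0112],[0,0,0]],
  [1,[0.001,-0.005,-0.0112],[0,0,0]],
])

```text
t: 16.98
tool_pos: [0.5633, 0.0119, 0.0681]
tool_rot: [1.863, 1.897, -0.571]
contact_force: [-1.4, -2.5, 3.3]
opening: 0.0584
grip_force: 97.8
```

```bash
python3 - <<'E'
from chk import *
state();goto(ctrl,*pose(4,-55,0));goto(ctrl,*pose(2,-55.5,0));goto(ctrl,*pose(0,-55.5,0))
E
```

```text
t 16.98 low corners -x [-54.1, 0.7, 3.2] +x [55.6, 0.7, 11.0] tilt/roll/yaw [4.1 0.  0. ] F die [ 3.7 -1.4  1.6] open 58.4 grip 98
shift [-0.0017 -0.0021 -0.0082] turn [ 0.0005  0.0002 -0.0002] t 16.98
shift [-0.0017 -0.0014 -0.0145] turn [ 0.0116  0.0004 -0.0002] t 16.98
shift [-0.0017 -0.0016 -0.0201] turn [ 0.0227  0.0006 -0.0002] t 16.98
```

Emit:
jog_arm([
  [1,[-0.0017,-0.001,-0.003],[0.004,0,0]],
  [1,[-0.0017,-0.0015,-0.006],[0.008,0,0]],
  [1,[-0.0017,-0.002,-0.0083],[0.0116,0.0004,0]],
  [1,[-0.0017,-0.002,-0.0083],[0.0116,0.0004,0]],
  [1,[-0.0017,-0.002,-0.0083],[0.0116,0.0004,0]],
])

```text
t: 17.4
tool_pos: [0.5629, 0.0111, 0.0644]
tool_rot: [1.887, 1.921, -0.539]
contact_force: [3.2, -4.8, 3.6]
opening: 0.0584
grip_force: 97.8
```

```bash
python3 - <<'E'
from chk import *
state();goto(ctrl,*pose(0,-55,0))
E
```

```text
t 17.4 low corners -x [-54.2, 0.3, 1.8] +x [55.7, 0.3, 5.5] tilt/roll/yaw [ 1.9  0.1 -0. ] F die [6.  3.1 0.7] open 58.4 grip 98
shift [-0.0008 -0.0008 -0.0103] turn [ 0.0108  0.0006 -0.0002] t 17.4
```

Emit:
jog_arm([
  [1,[0.0005,-0.002,-0.004],[0.004,0,0]],
  [1,[0.0005,-0.004,-0.008],[0.008,0,0]],
  [1,[0.0005,-0.0065,-0.0127],[0.0108,0.0006,0]],
  [1,[0.0005,-0.0065,-0.0127],[0.0108,0.0006,0]],
  [1,[0.0005,-0.0065,-0.0127],[0.0108,0.0006,0]],
])

```text
t: 17.82
tool_pos: [0.5632, 0.0105, 0.0603]
tool_rot: [1.908, 1.945, -0.509]
contact_force: [-3.4, 3.5, 10.7]
opening: 0.0581
grip_force: 107.5
```

```bash
python3 - <<'E'
from chk import *
state();goto(ctrl,*pose(0,-55,0))
E
```

```text
t 17.82 low corners -x [-54.7, 0.5, 0.0] +x [55.3, 0.6, -0.3] tilt/roll/yaw [-0.1  0.   0.1] F die [ 2.3 -3.3 11.1] open 58.1 grip 108
shift [-0.0015  0.0006 -0.    ] turn [-0.0008  0.     -0.0004] t 17.82
```

The blank reads flat and home. I'll release, back off and then press the +x end with shut fingers to make sure.

Emit:
jog_arm([
  [0,[0,0.0025,0.0043],[0,0,0]],
  [-1,[0,0.0025,0.0043],[0,0,0]],
  [-1,[0,0.0025,0.0043],[0,0,0]],
  [-1,[0,0.0025,0.0043],[0,0,0]],
  [-1,[0,0.0025,0.0043],[0,0,0]],
  [-1,[0,0.02,0.0346],[0,0,0]],
  [-1,[0,0.05,0.0866],[0,0,0]],
  [-1,[0,0.1,0.173],[0,0,0]],
  [-1,[0,0.1,0.173],[0,0,0]],
  [-1,[0,0.1,0.173],[0,0,0]],
])

```text
t: 18.65
tool_pos: [0.5645, 0.0509, 0.1316]
tool_rot: [1.907, 1.943, -0.504]
contact_force: [-0.0, 0.4, 0.1]
opening: 0.0854
grip_force: 0.0
```

```bash
cat > seat.py <<'E'
from chk import *
def seat(n):
    "flatness of the blank in the die: its top corners on the plane z=14, and outline sizes"
    c,im=snap(ctrl,n);s=cv2.cvtColor(cv2.GaussianBlur(im,(3,3),0),cv2.COLOR_BGR2HSV)
    m=((s[...,1]<8)&(s[...,2]>96)).astype(np.uint8);m=cv2.morphologyEx(m,cv2.MORPH_OPEN,np.ones((3,3)))
    k=max(cv2.findContours(m,0,1)[0],key=lambda k:cv2.pointPolygonTest(k,tuple(proj(c,die(-10,0,14))),False)*1e6+cv2.contourArea(k))
    print("area",cv2.contourArea(k));L=[]
    for u in cv2.approxPolyDP(k,3,True)[:,0]:
        o,d=ray(c,u.astype(float));P=o+d*((D+RD[:,2]*.014-o)@RD[:,2])/(d@RD[:,2]);L.append(((P-D)@RD*1e3).round(1)[:2].tolist())
    print(L);return c,im,s
E
python3 - <<'E'
from seat import *
o=ctrl.get_obs();print(((o["tool_pos"]-D)@RD*1e3).round(1),o["opening"]);c,im,s=seat("w13")
f=lambda x,y,z:proj(c,die(x,y,z)).round(1).tolist()
print("pred top",[f(x,y,14) for x,y in((-56,-31),(-56,31),(54,-31),(36,31),(54,13))]);
for y in (-20,0,20):
    a=np.array(f(-66,y,10));b=np.array(f(64,y,10));n=45;print(y,[int(s[int(round(p[1])),int(round(p[0])),2]) for p in (a+(b-a)*t for t in np.linspace(0,.2,14))],[int(s[int(round(p[1])),int(round(p[0])),2]) for p in (a+(b-a)*t for t in np.linspace(.8,1,14))])
goto(ctrl,die(42,0,60-25),RT)
E
```

```text
[ 2.6  1.6 50.8] 0.0853659955207461
area 17522.0
[[-54.5, -38.6], [-49.1, -37.6], [-43.6, -44.8], [-45.0, -48.2], [-40.1, -47.9], [-45.0, -50.3], [-43.6, -53.1], [-39.4, -49.3], [-29.5, -52.9], [-31.6, -56.2], [-22.9, -56.2], [-22.9, -47.0], [-21.4, -54.2], [-17.0, -56.7], [-13.2, -55.6], [-13.2, -51.3], [-8.7, -52.3], [-10.2, -49.3], [-4.8, -49.7], [-13.2, -47.6], [-9.4, -42.1], [-4.8, -46.0], [-8.6, -39.9], [11.0, -41.8], [3.0, -45.8], [7.7, -50.6], [10.2, -45.5], [16.6, -49.7], [15.8, -43.6], [6.2, -37.1], [7.0, -34.2], [1.4, -33.9], [-1.7, -38.9], [-10.9, -35.5], [-1.7, -34.5], [-2.5, -31.5], [15.1, -32.3], [12.6, -38.2], [25.0, -33.5], [29.1, -36.8], [27.4, -40.5], [30.0, -36.8], [35.1, -37.9], [33.4, -33.2], [39.4, -31.1], [56.3, -31.9], [60.8, -37.6], [56.3, -31.1], [60.9, -24.1], [66.4, -26.7], [61.8, -27.3], [63.6, -30.6], [69.2, -26.8], [74.8, -31.1], [77.7, -26.3], [73.9, -15.6], [62.7, -17.0], [56.4, -11.3], [55.6, 13.3], [63.8, 15.0], [64.7, 20.7], [66.6, 15.1], [85.6, 14.5], [89.5, 19.6], [88.5, 14.6], [93.5, 14.7], [96.6, 34.7], [82.8, 27.6], [66.7, 32.8], [64.8, 25.5]
[... 606 characters left out ...]
7], [-40.0, 37.3], [-48.3, 35.5], [-51.7, 30.5], [-55.7, 32.4], [-55.2, -31.8], [-49.1, -32.8], [-55.2, -34.5]]
pred top [[233.1, 139.8], [324.0, 139.6], [240.0, 281.5], [319.1, 260.8], [295.6, 281.3]]
-20 [156, 158, 159, 158, 156, 127, 71, 152, 217, 220, 221, 218, 220, 221] [202, 202, 202, 196, 196, 196, 195, 196, 197, 197, 196, 144, 171, 172]
0 [157, 159, 160, 160, 158, 128, 73, 157, 212, 213, 215, 210, 212, 215] [199, 202, 202, 203, 204, 205, 204, 204, 204, 204, 204, 153, 99, 54]
20 [158, 158, 159, 158, 156, 75, 70, 157, 195, 195, 196, 195, 196, 195] [203, 203, 200, 199, 201, 206, 203, 198, 137, 142, 183, 186, 193, 193]
shift [ 0.0015 -0.1031  0.0206] turn [-0.0005  0.0001 -0.0005] t 18.7
```

Now I'll shut the fingers above the +x end and come down.

Emit:
jog_arm([
  [1,[0.001,-0.1,0.02],[0,0,0]],
  [1,[0.001,-0.1,0.02],[0,0,0]],
  [1,[0.001,-0.1,0.02],[0,0,0]],
  [1,[0.001,-0.1,0.02],[0,0,0]],
  [1,[0.001,-0.1,0.02],[0,0,0]],
  [1,[0.001,-0.1,0.02],[0,0,0]],
  [1,[0.001,-0.1,0.02],[0,0,0]],
  [1,[0.001,-0.1,0.02],[0,0,0]],
  [1,[0.001,-0.1,0.02],[0,0,0]],
  [1,[0.001,-0.13,-0.032],[0,0,0]],
  [1,[0.001,-0.155,-0.0753],[0,0,0]],
  [1,[0.001,-0.155,-0.0753],[0,0,0]],
], squeeze=40)

```text
t: 19.7
tool_pos: [0.5598, -0.014, 0.0938]
tool_rot: [1.91, 1.947, -0.521]
contact_force: [-1.2, -0.4, -1.5]
opening: -0.0004
grip_force: 0.0
```

```bash
python3 - <<'E'
from chk import *
o=ctrl.get_obs();print(((o["tool_pos"]-D)@RD*1e3).round(1),o["opening"],(o["contact_force"]@RD).round(1));goto(ctrl,die(42,0,-22),RT)
E
```

```text
[ 39.8  -4.3 -14.3] -0.00043086840824694796 [-0.4 -1.3 -1.4]
shift [ 0.0109 -0.0142 -0.0138] turn [-0.     -0.0029  0.0002] t 19.7
```

Emit:
jog_arm([
  [1,[0.01,-0.005,-0.006],[0,-0.002,0]],
  [1,[0.01,-0.011,-0.012],[0,-0.002,0]],
  [1,[0.01,-0.0142,-0.0142],[0,-0.002,0]],
  [1,[0.01,-0.0142,-0.0142],[0,-0.002,0]],
])

```text
t: 20.03
tool_pos: [0.5673, -0.0185, 0.0928]
tool_rot: [1.907, 1.94, -0.505]
contact_force: [-0.2, 1.3, 0.9]
opening: 0.0003
grip_force: 0.0
```

Emit:
jog_arm([
  [1,[0,-0.004,-0.007],[0,0,0]],
  [1,[0,-0.008,-0.014],[0,0,0]],
  [1,[0,-0.008,-0.014],[0,0,0]],
  [1,[0,-0.008,-0.014],[0,0,0]],
])

```text
t: 20.37
tool_pos: [0.5678, -0.0212, 0.0886]
tool_rot: [1.907, 1.939, -0.503]
contact_force: [-2.1, 4.1, 7.7]
opening: -0.0
grip_force: 4.4
```

```bash
python3 - <<'E'
from chk import *
o=ctrl.get_obs();print(((o["tool_pos"]-D)@RD*1e3).round(1),o["opening"],(o["contact_force"]@RD).round(1))
E
```

```text
[ 43.6   3.6 -22.5] -7.008371313850799e-07 [ 0.2 -2.   8.7]
```

Emit:
jog_arm([
  [1,[0,-0.004,-0.007],[0,0,0]],
  [1,[0,-0.008,-0.014],[0,0,0]],
  [1,[0,-0.008,-0.014],[0,0,0]],
  [1,[0,-0.008,-0.014],[0,0,0]],
])

```text
t: 20.7
tool_pos: [0.568, -0.0212, 0.0884]
tool_rot: [1.912, 1.937, -0.501]
contact_force: [-18.3, 22.2, 33.3]
opening: -0.0001
grip_force: 20.3
```

```bash
python3 - <<'E'
from chk import *
o=ctrl.get_obs();print(((o["tool_pos"]-D)@RD*1e3).round(1),o["opening"],(o["contact_force"]@RD).round(1))
E
```

```text
[ 43.5   3.9 -22.7] -0.00010657467183519917 [ -2.8 -17.9  40.1]
```

Emit:
jog_arm([
  [1,[0,-0.004,-0.007],[0,0,0]],
  [1,[0,-0.006,-0.0104],[0,0,0]],
  [1,[0,-0.006,-0.0104],[0,0,0]],
  [1,[0,-0.006,-0.0104],[0,0,0]],
])

```text
t: 21.03
tool_pos: [0.5681, -0.0213, 0.0883]
tool_rot: [1.915, 1.936, -0.499]
contact_force: [-31.0, 34.7, 53.0]
opening: 0.0001
grip_force: 32.2
```

```bash
python3 - <<'E'
from chk import *
o=ctrl.get_obs();print(((o["tool_pos"]-D)@RD*1e3).round(1),o["opening"],(o["contact_force"]@RD).round(1))
E
```

```text
[ 43.5   4.  -22.8] 7.995022122318767e-05 [ -4.  -30.4  63.5]
```

63 N moves nothing, and the tip height corresponds to z ≈ 14 mm, so the +x end is home. I'll lift off and probe the -x end the same way.

Emit:
jog_arm([
  [1,[0,0.02,0.0346],[0,0,0]],
  [1,[0,0.0375,0.065],[0,0,0]],
  [1,[0,0.12,0.018],[0,0,0]],
  [1,[0,0.2,-0.03],[0,0,0]],
  [1,[0,0.2,-0.03],[0,0,0]],
  [1,[0,0.2,-0.03],[0,0,0]],
  [1,[0,0.2,-0.03],[0,0,0]],
])

```text
t: 21.62
tool_pos: [0.5665, 0.0522, 0.0643]
tool_rot: [1.907, 1.941, -0.508]
contact_force: [-0.5, 0.5, -0.6]
opening: 0.0004
grip_force: 0.0
```

```bash
python3 - <<'E'
from chk import *
o=ctrl.get_obs();print(((o["tool_pos"]-D)@RD*1e3).round(1),o["opening"],(o["contact_force"]@RD).round(1));goto(ctrl,die(-40,0,-22),RT)
E
```

```text
[-32.1   3.6  -6.8] 0.00036209034477344875 [-0.7 -0.5 -0.3]
shift [-0.0091 -0.0021 -0.0427] turn [ 0.0001  0.001  -0.0003] t 21.62
```

Emit:
jog_arm([
  [1,[-0.0085,0.006,-0.02],[0,0,0]],
  [1,[-0.0085,0.002,-0.035],[0,0,0]],
  [1,[-0.0085,-0.002,-0.043],[0,0,0]],
  [1,[-0.0085,-0.004,-0.047],[0,0,0]],
  [1,[-0.0085,-0.004,-0.047],[0,0,0]],
  [1,[-0.0085,-0.004,-0.047],[0,0,0]],
])

```text
t: 22.12
tool_pos: [0.5627, 0.0512, 0.0467]
tool_rot: [1.91, 1.94, -0.507]
contact_force: [-4.6, 4.6, 7.3]
opening: -0.0006
grip_force: 4.3
```

```bash
python3 - <<'E'
from chk import *
o=ctrl.get_obs();print(((o["tool_pos"]-D)@RD*1e3).round(1),o["opening"],(o["contact_force"]@RD).round(1))
E
```

```text
[-40.1  -0.2 -22.5] -0.0005849314128064372 [-0.4 -4.5  8.7]
```

The -x end is at the same height (-22.5 at 8.7 N), so the blank is level. As a last check I'll touch the die face, which should be 4 mm lower.

Emit:
jog_arm([
  [1,[0,0.0125,0.0216],[0,0,0]],
  [1,[0,0.0125,0.0216],[0,0,0]],
  [1,[-0.001,0.0775,-0.016],[0,0,0]],
  [1,[-0.001,0.0775,-0.016],[0,0,0]],
  [1,[-0.001,0.0675,-0.033],[0,0,0]],
  [1,[-0.001,0.061,-0.0445],[0,0,0]],
  [1,[-0.001,0.058,-0.05],[0,0,0]],
  [1,[-0.001,0.058,-0.05],[0,0,0]],
  [1,[-0.001,0.058,-0.05],[0,0,0]],
])

```text
t: 22.87
tool_pos: [0.563, 0.0752, 0.0282]
tool_rot: [1.911, 1.939, -0.505]
contact_force: [-7.8, 9.4, 14.0]
opening: -0.0001
grip_force: 8.3
```

```bash
python3 - <<'E'
from chk import *
o=ctrl.get_obs();print(((o["tool_pos"]-D)@RD*1e3).round(1),o["opening"],(o["contact_force"]@RD).round(1))
E
```

```text
[-70.2   0.6 -26.5] -8.506101876516277e-05 [-1.3 -7.6 16.9]
```

The face is exactly 4.0 mm below the blank's top, so the blank is fully home. I'll retreat, take a last look at the tray and hand in.

Emit:
jog_arm([
  [1,[0,0.0125,0.0216],[0,0,0]],
  [1,[0,0.05,0.0866],[0,0,0]],
  [1,[-0.1,0.1,0.18],[0,0,0]],
  [1,[-0.2,0.2,0.3],[0,0,0]],
  [1,[-0.3,0.25,0.4],[0.1,0,0]],
  [1,[-0.3,0.25,0.5],[0.166,0,0]],
  [1,[-0.3,0.25,0.5],[0.166,0,0]],
  [1,[-0.3,0.25,0.5],[0.166,0,0]],
  [1,[-0.3,0.25,0.5],[0.166,0,0]],
  [1,[-0.3,0.25,0.5],[0.166,0,0]],
])

```text
t: 23.7
tool_pos: [0.4436, 0.1722, 0.2272]
tool_rot: [2.201, 2.223, 0.016]
contact_force: [-0.3, -0.7, -0.6]
opening: -0.0001
grip_force: 0.0
```

```bash
python3 - <<'E'
from chk import *
o=ctrl.get_obs();print(o["tool_pos"],o["contact_force"].round(1),o["t"]);snap(ctrl,"w14");c,im=snap(ctrl,"s14","scene")
a=cv2.imread("pics/scene0.png")
hsv=cv2.cvtColor(im,cv2.COLOR_BGR2HSV)
for nm,(P,z) in {"placed":((.467,.268),.03),"earlier":((.622,.274),.03),"die":(tuple(die(0,0,14)[:2]),die(0,0,14)[2])}.items():
    u=proj(c,(*P,z)).astype(int);r=im[u[1]-6:u[1]+7,u[0]-9:u[0]+10].min(axis=2);r0=a[u[1]-6:u[1]+7,u[0]-9:u[0]+10].min(axis=2);print(nm,u,"bright px now",(r>195).sum(),"at start",(r0>195).sum())
E
```

```text
[0.44359641 0.17215514 0.2271867 ] [-0.3 -0.7 -0.6] 23.7
placed [209 193] bright px now 128 at start 179
earlier [242 184] bright px now 105 at start 102
die [260 190] bright px now 46 at start 43
```

```bash
python3 - <<'E'
from sat import *
for n in ("w14","w7"):
  for st in (12,20):
    c,k,s=polys(n,(.467,.315,.015),st);W=np.array([onplane(c,u,.015)[:2] for u in k[:,0].astype(float)]).astype(np.float32)*1000
    r=cv2.minAreaRect(W);print(n,st,np.round(r[0],1),np.round(r[1],1),round(r[2],1),proj(c,(.467,.315,.015)))
E
```

```text
w14 12 [468.2 268.4] [ 61.3 108. ] 0.2 [300.06347759  47.16459232]
w14 20 [468.6 267.8] [ 62.2 109.3] 0.2 [300.06347759  47.16459232]
w7 12 [468.5 268.6] [ 60.6 108.7] 0.2 [272.53853504 148.99336521]
w7 20 [468.5 268.5] [ 61.8 110.5] 0.1 [272.53853504 148.99336521]
```

The pressing lies flat in the tray at (0.468, 0.268), with its full 62 × 110 mm outline visible.

```bash
python3 -c "
from station import ctrl
print(ctrl.finish_job())"
```

```text
the job is handed in; nothing more can be done
None
```

The job is handed in at about 24 s of the 66 s: the pressing lies flat in the parts tray beside the earlier one, and the cut-corner blank is pressed past the gauge, level, with its top 4.0 mm above the die face as it should be when seated.

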